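# Slide the reference carrier under the reader's bridge and start it

### The arm

A 7-joint arm with a two-finger parallel gripper is mounted at the origin on the work surface. World frame = base frame: x ahead of the robot, y to its left, z up, the work surface at z = 0. Lengths are in mm, angles in degrees, forces in N, time in s.
With the tool pointing down it reaches from about 425 to 875 mm from the base axis. Payload 9.9 kg.
Tool frame: the origin (TCP) lies on the centre line of the jaws, within the pads' length; the fingertips stand 22 mm ahead of it and the grasp point (between the pads) lies 3 mm ahead of it; z points along the fingers, x is the direction in which the jaws open and shut, and the axes are right-handed (so a half turn about z gives the same grasp; the last joint's range is limited). The gripper opens to 85 mm and grips with 20 to 120 N. Pads are 22 mm wide; open, the fingers measure 114 mm over their backs; the gripper's body (76 mm by 85 mm) begins 54 mm behind the grasp point. The pads swing forward as they close: fully open they stand 13 mm farther back than shut.
Start: joints at [65.844, 32.985, 1.427, 82.34, -0.859, 64.687, -3.237], TCP at [223.708, -636.855, 224.989] pointing down, gripper open.
Joint ranges: [-157.87, 157.87], [-19.46, 123.44], [-87.15, 90], [11.01, 140.99], [-62.26, 242.26], [9.8, 113.94], [-161.44, 161.44]. Speed limits (degrees/s): [127.2, 127.2, 172.46, 172.46, 180, 180, 180].

### API

Orientations are given as a 3x3 rotation matrix whose columns are the frame's x, y, z axes.
In Python, from workcell import telemetry, imaging, ctrl gives the robot as it stands.
- The arm moves only by the tool arm_command, never from a script. Its argument "series" is a list of rows, each an object with "dp": the shift along the tool's x, y, z in m, a list of three; "twist": the turn about the tool's z in degrees; "gripper": the gripper command: -1 is shut, 1 is fully open, values between are in proportion. A call has 1 to 12 rows; each row shifts and turns the commanded pose from where the row before left it, along the tool's axes as they then stand; what a row does not reach is not made up. A row lasts 1/8 s, in which the tool goes at most 62.5 mm and 10.7 degrees, less where a joint would pass 70% of its speed; a pose out of reach is approached as far as the arm can. A call is refused whole if a number of a shift passes 0.0625 or a number of a turn 10.7, either way. A call with a gripper value outside its range is refused whole. The fingers move at their own pace and stop on an object; "newtons" is the grip in N (left out, the last holds). Time passes only in rows, so rows that do not move let the fingers close. It gives the time, the measured TCP pose, the force and the opening at its end, in the units of the state.
- telemetry.state(): the state, without advancing time (a new reading comes with each control period).
- imaging.read_camera(name): name is "scene" or "top" or "wrist"; returns the picture (420x560x3 uint8, red, green, blue); there is no depth.
- imaging.camera_model(name): a dict with "camera_matrix" (3x3 intrinsics, pixels), "pose" (4x4, takes a point from camera to world coordinates). Camera axes: x right, y down, z forward; pixel columns grow to the right and rows downward; lengths in mm; the calibration is good to about 2 mm. A picture is of the moment at which its call begins: read the wrist's pose just before it. camera_model takes no time and is no camera call; for the wrist camera it gives the pose at the moment of the call.
- ctrl.hand_in(): hands the job in, once; it reports no verdict.
The state is a dict: "t": time; "joint_pos": joint angles; "dq": joint speeds; "effort": joint torques, N m; "tool_pos": TCP position; "tcp_rot": TCP orientation; "contact_force": force on the tool from outside, world axes, zero at the start; "torque": the same for the moment, N m; "width": finger opening in mm.
Only numpy, scipy, OpenCV 4.12 (cv2) and the standard library are available. Lean on these libraries where they do the work, as an engineer would, in place of code of your own. Each camera call takes 0.05 s, during which the arm holds its last target.

### The job

Push the blue reference carrier along the bench with the fingertips, in through the funnel mouth and under the reader's low bridge, until it is fully home against the orange stop; keep it flat on the bench all the way, never pinching, tipping or lifting it. Then press the green button on the reader fully down and let it come up again, and finish clear of everything. Leave all the other things on the bench where they stand.

Things in the scene. Friction and masses are not known exactly. Their poses are not given: they have to be found in the camera images.
- carrier: The thing to slide: a blue flat plate 150 mm long (its x) by 90 mm wide (its y), 14 mm thick, about 350 g, lying loose on the bench. A dark steel lip 10 mm broad runs across each end, its top 17 mm above the bench; a white ceramic disc of 64 mm diameter lies in the middle, top also 17 mm. The two ends are alike. Origin: centre of the underside, on the bench; z up.
- reader: White colour reader fixed on the bench: a low bridge over a lane along its x; the carrier enters at -x and moves to +x. Origin: on the bench, mid-lane, under the bridge's middle; z up. Bridge from x -31 to +31 mm, underside 21 mm up (4 mm over the carrier's lips), flat top 58 mm. Lane 110 mm wide between legs, bench below. +y leg out to y +90 mm, -y control pod to y -140 mm, both 58 mm high.
- mouth (a point): Middle of the lane's entrance under the bridge's edge, on the bench, at x = -31 mm of the reader. Grey funnel plates 16 mm high spread from the lane's edges here outwards at 45 degrees, to x -49 mm and 76 mm either side. Two flat painted blue lines mark the lane on the bench before it.
- stop_face (a point): Middle of the near face of the orange stop bar across the lane's far end, on the bench, at x = +75 mm of the reader; bar and side rails 14 mm high. A carrier home against it is centred under the bridge (origin at the reader's origin, x along the reader's x, either way round), its rear end 44 mm outside the bridge.
- start (a joint): Green spring push button, 30 mm diameter, on top of the reader's control pod; value 0 m when up, grows to 0.006 m fully down, which takes 5 N; springs back when released.
- start_top (a point): Centre of the green button's top face, 80 mm above the bench, when up; pressed straight down.
- amber_bottle: Bystander: amber bottle, 56 mm diameter, 125 mm tall, beyond the reader's +y leg. Origin: centre of its underside.
- jar: Bystander: small jar with blue cap, 52 mm diameter, 65 mm tall, past the reader's stop. Origin: centre of its underside.
- dishes: Bystander: stack of three flat lab dishes, 91 mm diameter, 44 mm tall, beside the way to the reader on its +y side. Origin: centre of its underside.
- tip_box: Bystander: grey box with yellow lid, 82 by 117 mm, 57 mm tall, on the reader's -y side, past the pod. Origin: centre of its underside.
- beaker: Bystander: empty glass beaker, 68 mm across, 85 mm tall. Origin: centre of its underside.
- spatula: Bystander: spatula 200 mm long lying on the bench at the robot's right. Origin: middle of it, on the bench.
Things that resemble listed ones, but are neither listed nor needed, are in the scene too. There is more than one size of the carrier; the job needs the middle-sized.

How it is judged:
By the outcome, as a careful person would: the job done as asked, in the order asked, and still so for the second after the job is handed in, with the robot touching nothing.
It also fails if it takes over 61 s, if anything falls off the work surface, if the arm or the gripper's body presses on something with over 40 N, if the wrist force passes 120 N, or if a joint passes its speed limit or range.

## Working session

There is one attempt and no reset: what is moved stays moved. The work goes in short steps, Python scripts to look and compute and a tool call to move; the robot and the scene stay as the last step left them, time stands still between calls to the robot, and variables do not carry over. Pictures are saved under pics/ and viewed, and the job is handed in when it is done.

Besides the shell and the picture viewer there is one more tool, called after ">>>" in YAML: its name, and indented under it one key for each argument. arm_command: Moves the arm, as the interface text tells. Its arguments: {"type":"object","properties":{"series":{"type":"array","items":{"type":"object","properties":{"dp":{"type":"array","items":{"type":"number"}},"twist":{"type":"number"},"gripper":{"type":"number"}}}},"newtons":{"type":"number"}},"required":["series"]}

```bash
mkdir -p pics; cat > h.py <<'E'
import numpy as np, cv2
from workcell import telemetry, imaging, ctrl
def grab(n,f):
    m=imaging.camera_model(n); im=imaging.read_camera(n); np.savez('pics/'+f+'.npz',im=im,K=m['camera_matrix'],T=m['pose'])
    cv2.imwrite('pics/'+f+'.png',cv2.cvtColor(im,cv2.COLOR_RGB2BGR)); return im,m
def load(f):
    d=np.load('pics/'+f+'.npz'); return d['im'],d['K'],d['T']
def w(f,uv,z):
    _,K,T=load(f); d=T[:3,:3]@np.linalg.inv(K)@np.array([uv[0],uv[1],1.]); o=T[:3,3]
    return o+d*(z-o[2])/d[2]
def px(f,p):
    _,K,T=load(f); c=np.linalg.inv(T)@np.append(p,1.); q=K@c[:3]; return q[:2]/q[2]
E
python3 - <<'E'
from h import *
grab('top','top0'); grab('scene','scene0')
s=telemetry.state(); print(s['t'],s['tool_pos'],s['tcp_rot'],s['contact_force'],s['width'])
for n in('top','scene'):print(imaging.camera_model(n))
E
```

```text
0.1 [ 223.55659412 -636.45102956  224.20947125] [[ 3.31421695e-01 -9.43482539e-01 -5.98494801e-04]
 [-9.43481488e-01 -3.31422221e-01  1.41147737e-03]
 [-1.53005873e-03  9.68745442e-05 -9.99998825e-01]] [ 0.13644165 -0.36282215  0.52264462] 85.10149088198357
{'camera_matrix': array([[446.18297706,   0.        , 285.09332256],
       [  0.        , 446.18297706, 205.49694558],
       [  0.        ,   0.        ,   1.        ]]), 'pose': array([[-1.95614909e-02, -9.89001674e-01,  1.46605037e-01,
         3.53951869e+02],
       [-9.99752087e-01,  1.77891433e-02, -1.33907328e-02,
        -3.49327174e+01],
       [ 1.06354792e-02, -1.46830635e-01, -9.89104469e-01,
         1.42880033e+03],
       [ 0.00000000e+00,  0.00000000e+00,  0.00000000e+00,
         1.00000000e+00]])}
{'camera_matrix': array([[428.07403782,   0.        , 286.1748406 ],
       [  0.        , 428.07403782, 206.60576471],
       [  0.        ,   0.        ,   1.        ]]), 'pose': array([[-6.02506654e-01,  6.25987269e-01, -4.95101676e-01,
         1.21454431e+03],
       [ 7.98112808e-01,  4.71558848e-01, -3.75030930e-01,
         4.55411276e+02],
       [-1.29501216e-03, -6.21105620e-01, -7.83725801e-01,
         1.13348255e+03],
       [ 0.00000000e+00,  0.00000000e+00,  0.00000000e+00,
         1.00000000e+00]])}
```

```bash
ls -la .
```

```text
total 16
drwxr-xr-x  3 agent agent 4096 Dec  6 20:04 .
drwxr-xr-x 23 root  root  4096 Dec  6 20:04 ..
-rw-r--r--  1 agent agent  592 Dec  6 20:04 h.py
drwxr-xr-x  2 agent agent 4096 Dec  6 20:04 pics
```

View pics/top0.png

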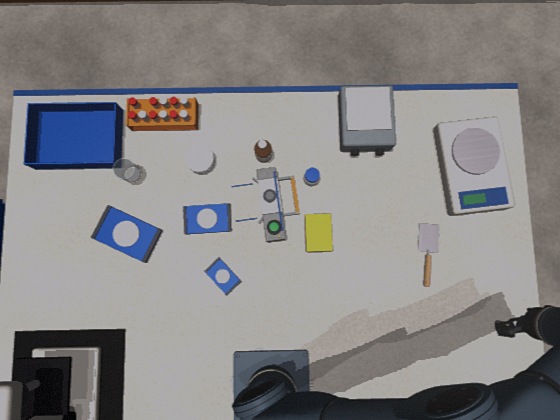

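View pics/scene0.png

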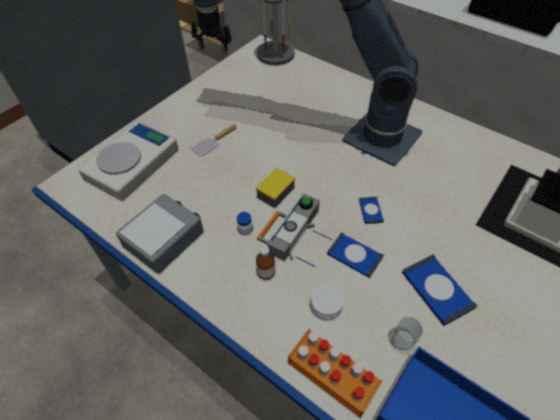

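```bash
python3 - <<'E'
from h import *
im,K,T=load('top0')
c=im[130:310,80:350]; cv2.imwrite('pics/crop0.png',cv2.cvtColor(cv2.resize(c[10:130,90:270],None,fx=4.4,fy=4.4,interpolation=cv2.INTER_CUBIC),cv2.COLOR_RGB2BGR))
hsv=cv2.cvtColor(im,cv2.COLOR_RGB2HSV)
m=cv2.inRange(hsv,(105,120,60),(125,255,255))
n,l,st,ce=cv2.connectedComponentsWithStats(m)
for i in range(1,n):
    if st[i,4]>100:
        ys,xs=np.where(l==i); P=np.array([w('top0',(x,y),14)[:2] for x,y in zip(xs,ys)],np.float32)
        print(st[i],ce[i],cv2.minAreaRect(P))
E
```

```text
[391  83 127   7 609] [454.44499179  86.08702791] ((958.0852661132812, -628.8677368164062), (17.53295135498047, 424.3646240234375), 0.11529900878667831)
[  14   86  327    9 1629] [175.25844076  90.09576427] ((957.8809814453125, 295.22369384765625), (1081.4971923828125, 17.9930362701416), 89.9507827758789)
[  24  102   92   63 4498] [ 74.36016007 135.82436639] ((816.417724609375, 643.4008178710938), (290.6280212402344, 209.35052490234375), 89.99711608886719)
[305 168  14  14 157] [311.86624204 174.50955414] ((663.7284545898438, -141.6869659423828), (42.21477508544922, 43.16142654418945), 88.50357055664062)
[459 187  49  22 539] [487.03896104 197.06122449] ((578.5489501953125, -693.7910766601562), (54.27786636352539, 151.597412109375), 5.539233684539795)
[186 204  42  30 778] [206.55784062 218.36375321] ((527.4837646484375, 196.623046875), (88.29496002197266, 129.86572265625), 2.768404722213745)
[  95  207   63   54 1346] [126.00074294 233.44056464] ((484.0835876464844, 451.9334716796875), (167.664794921875, 113.60513305664062), 64.34046936035156)
[206 260  33  34 391] [222.45780051 275.62915601] ((345.5372009277344, 146.5130615234375), (90.38417053222656, 60.92219924926758), 42.44713592529297)
```

View pics/crop0.png

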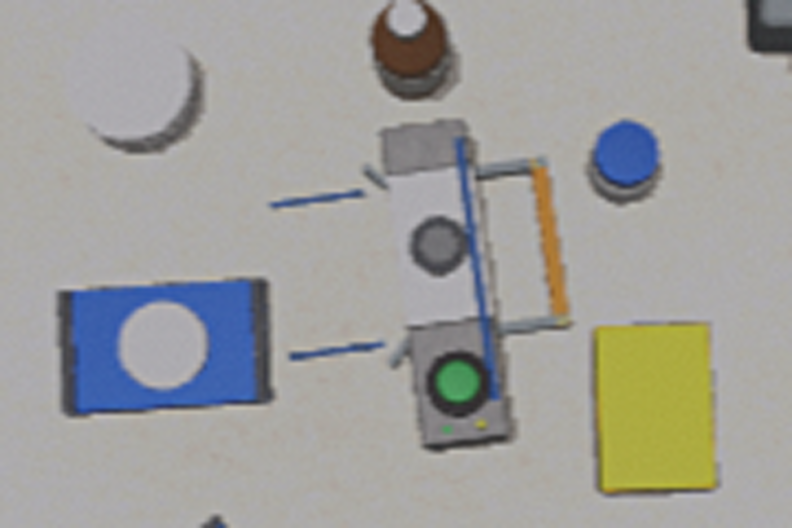

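>>> arm_command:
  series:
    - {"dp": [0, -0.06, 0], "twist": -5, "gripper": 0.2}
    - {"dp": [0, -0.06, 0], "twist": -5, "gripper": 0.2}
    - {"dp": [0, -0.06, 0], "twist": -5, "gripper": 0.2}
    - {"dp": [0, -0.06, 0], "twist": -5, "gripper": 0.2}
    - {"dp": [0, -0.06, 0], "twist": -5, "gripper": 0.2}
    - {"dp": [0, -0.06, 0], "twist": -5, "gripper": 0.2}
    - {"dp": [0, -0.06, 0], "twist": -5, "gripper": 0.2}
    - {"dp": [0, -0.06, 0], "twist": -5, "gripper": 0.2}

```text
t: 1.1
tool_pos: [601.2, -353.1, 224.4]
tcp_rot: [[0.862, -0.507, -0.001], [-0.507, -0.862, 0.0], [-0.001, 0.0, -1.0]]
contact_force: [0.6, 0.0, -0.7]
width: 51.3
```

```bash
python3 - <<'E'
from h import *
s=telemetry.state(); print(s['t'],s['tool_pos'],s['tcp_rot'].round(3) if hasattr(s['tcp_rot'],'round') else s['tcp_rot'],s['joint_pos'],s['width'])
E
```

```text
1.1 [ 601.15641147 -353.1148517   224.37506943] [[ 0.862 -0.507 -0.001]
 [-0.507 -0.862  0.   ]
 [-0.001  0.    -1.   ]] [ 32.09332316  35.1626622  -10.0193927   78.20520713   6.23759456
  67.21109675  -9.04214998] 51.30847812373884
```

```bash
python3 - <<'E'
from h import *
o=np.array([90+80,140.])
def cr(u,v,z): 
    uv=(170+u/4.4-.5+.5/4.4,140+v/4.4-.5+.5/4.4); return w('top0',uv,z).round(1)
for n,u,v,z in [('button',459,382,80),('line+ near',362,192,0),('line+ far',272,206,0),('line- near',383,345,0),('line- far',291,357,0),
 ('stop TR',549,165,14),('stop nearL top',533,168,14),('stop near bot',554,320,14),('bridge leg UL',381,129,58),('pod BL',425,446,58),('leg UR',464,121,58),('pod BR',512,436,58),('bridge dot',439,245,58)]: print(n,cr(u,v,z))
s=telemetry.state(); m=imaging.camera_model('wrist'); print(m, s['tool_pos'])
E
```

```text
button [490.3 -18.1  80. ]
line+ near [641.   52.5   0. ]
line+ far [631.6 119.1   0. ]
line- near [526.6  38.1   0. ]
line- far [519.  105.4   0. ]
stop TR [656. -86.  14.]
stop nearL top [653.9 -74.2  14. ]
stop near bot [540.9 -87.   14. ]
bridge leg UL [674.9  35.   58. ]
pod BL [448.1   6.6  58. ]
leg UR [679.7 -24.3  58. ]
pod BR [454.  -54.2  58. ]
bridge dot [590.1  -5.2  58. ]
{'camera_matrix': array([[345.29556506,   0.        , 280.28109174],
       [  0.        , 345.29556506, 210.08199424],
       [  0.        ,   0.        ,   1.        ]]), 'pose': array([[ 8.62196460e-01, -4.81022755e-01, -1.58853311e-01,
         6.42296491e+02],
       [-5.06572596e-01, -8.19455919e-01, -2.68097373e-01,
        -2.85778577e+02],
       [-1.21234918e-03,  3.11623340e-01, -9.50204938e-01,
         3.73569426e+02],
       [ 0.00000000e+00,  0.00000000e+00,  0.00000000e+00,
         1.00000000e+00]])} [ 601.15641147 -353.1148517   224.37506943]
```

>>> arm_command:
  series:
    - {"dp": [-0.0402, -0.039, 0], "twist": 0, "gripper": 0.2}
    - {"dp": [-0.0402, -0.039, 0], "twist": 0, "gripper": 0.2}
    - {"dp": [-0.0402, -0.039, 0], "twist": 0, "gripper": 0.2}
    - {"dp": [-0.0402, -0.039, 0], "twist": 0, "gripper": 0.2}
    - {"dp": [-0.0402, -0.039, 0], "twist": 0, "gripper": 0.2}
    - {"dp": [-0.0402, -0.039, 0], "twist": 0, "gripper": 0.2}
    - {"dp": [-0.0402, -0.039, 0], "twist": 0, "gripper": 0.2}
    - {"dp": [-0.0402, -0.039, 0], "twist": 0, "gripper": 0.2}
    - {"dp": [-0.0402, -0.039, 0], "twist": 0, "gripper": 0.2}
    - {"dp": [-0.0402, -0.039, 0], "twist": 0, "gripper": 0.2}

```text
t: 2.35
tool_pos: [452.3, 187.3, 224.9]
tcp_rot: [[0.86, -0.51, -0.0], [-0.51, -0.86, -0.0], [0.0, 0.0, -1.0]]
contact_force: [0.5, -0.1, -0.2]
width: 51.3
```

>>> arm_command:
  series:
    - {"dp": [0, 0, 0], "twist": 10.4, "gripper": 0.2}
    - {"dp": [0, 0, 0], "twist": 10.4, "gripper": 0.2}
    - {"dp": [0, 0, 0], "twist": 10.4, "gripper": 0.2}
    - {"dp": [0, 0, 0], "twist": 10.4, "gripper": 0.2}
    - {"dp": [0, 0, 0], "twist": 10.4, "gripper": 0.2}
    - {"dp": [0, 0, 0], "twist": 0, "gripper": 0.2}

```text
t: 3.1
tool_pos: [452.9, 185.8, 224.8]
tcp_rot: [[0.129, -0.992, -0.0], [-0.992, -0.129, -0.0], [0.0, 0.0, -1.0]]
contact_force: [-0.3, -0.4, 1.4]
width: 51.3
```

```bash
python3 - <<'E'
from h import *
grab('wrist','w1'); grab('top','top1')
s=telemetry.state(); R=s['tcp_rot'];print(s['t'],s['tool_pos'],np.degrees(np.arctan2(R[1][0],R[0][0])),s['width'],s['joint_pos'])
E
```

```text
3.2 [452.93086473 185.81758525 224.90694483] -82.38881065130809 51.39634289482921 [ -22.72385834   17.36655594   -6.70567002  109.4569419     2.49130034
   53.33044718 -113.00423055]
```

View pics/w1.png

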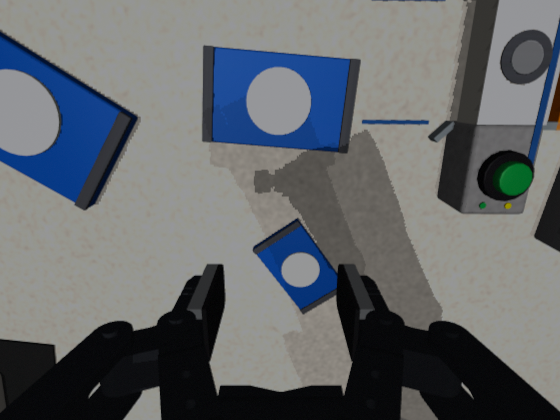

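```bash
python3 - <<'E'
from h import *
for n,uv,z in [('TL',(204,46),17),('TR',(360,60),17),('BR',(349,152),17),('BL',(204,141),17),('disc',(279,101),17),('line- far',(363,122),0),('line- near',(429,123),0),('line+ far',(372,0),0),('line+ near',(446,0),0),('button',(515,179),80),('dotbr',(526,57),58),('small TR',(298,221),10)]:
    p=w('w1',uv,z); d=p[:2]-[589,-6.1]; print(n,p.round(1),'rdr',(d@[.125,-.992]).round(1),(d@[.992,.125]).round(1))
for uv in [(205,265),(221,265),(338,265),(362,265)]:
    print(w('w1',uv,205).round(1))
for uv in[(201,158)]: print('dish',w('top1',uv,44))
E
```

```text
TL [568.1 271.7  17. ] rdr -278.2 14.0
TR [575.3 123.7  17. ] rdr -130.5 2.7
BR [488.  117.3  17. ] rdr -135.0 -84.7
BL [479.8 266.3  17. ] rdr -283.8 -74.3
disc [528.4 195.4  17. ] rdr -207.4 -35.0
line- far [518.8 105.1   0. ] rdr -119.1 -55.8
line- near [526.8  36.    0. ] rdr -49.5 -56.4
line+ far [630.4 119.6   0. ] rdr -119.5 56.8
line+ near [639.6  49.9   0. ] rdr -49.2 57.2
button [491.7 -16.8  80. ] rdr -1.6 -97.9
dotbr [590.9  -6.1  58. ] rdr 0.2 1.9
small TR [403.8 157.7  10. ] rdr -185.6 -163.2
[441.1 223.9 205. ]
[442.2 215.2 205. ]
[450.5 152.2 205. ]
[452.2 139.3 205. ]
dish [716.76584004 210.86101405  44.        ]
```

>>> arm_command:
  series:
    - {"dp": [0, 0, 0.0475], "gripper": 0.2}
    - {"dp": [0, 0, 0.0475], "gripper": 0.2}
    - {"dp": [0, 0, 0.0475], "gripper": 0.2}
    - {"dp": [0, 0, 0.0475], "gripper": 0.2}
    - {"dp": [0, 0, 0], "gripper": 0.2}

```text
$.series[0]: bad value
```

>>> arm_command:
  series:
    - {"dp": [0, 0, 0.003], "gripper": 0.2}
    - {"dp": [0, 0, 0.003], "gripper": 0.2}
    - {"dp": [0, 0, 0.002], "gripper": 0.2}
    - {"dp": [0, 0, 0], "gripper": 0.2}

```text
$.series[0]: bad value
```

Twist must always be given.

>>> arm_command:
  series:
    - {"dp": [0, 0, 0.0475], "twist": 0, "gripper": 0.2}
    - {"dp": [0, 0, 0.0475], "twist": 0, "gripper": 0.2}
    - {"dp": [0, 0, 0.0475], "twist": 0, "gripper": 0.2}
    - {"dp": [0, 0, 0.0475], "twist": 0, "gripper": 0.2}
    - {"dp": [0, 0, 0], "twist": 0, "gripper": 0.2}

```text
t: 3.82
tool_pos: [451.0, 184.9, 32.6]
tcp_rot: [[0.131, -0.991, -0.006], [-0.991, -0.131, -0.003], [0.002, 0.006, -1.0]]
contact_force: [-0.5, 0.0, 0.8]
width: 51.3
```

>>> arm_command:
  series:
    - {"dp": [0, 0, 0.003], "twist": 0, "gripper": 0.2}
    - {"dp": [0, 0, 0.003], "twist": 0, "gripper": 0.2}
    - {"dp": [0, 0, 0.002], "twist": 0, "gripper": 0.2}
    - {"dp": [0, 0, 0], "twist": 0, "gripper": 0.2}

```text
t: 4.32
tool_pos: [453.4, 185.9, 27.6]
tcp_rot: [[0.128, -0.992, 0.001], [-0.992, -0.128, 0.0], [-0.0, -0.001, -1.0]]
contact_force: [0.1, -0.2, 0.2]
width: 51.0
```

>>> arm_command:
  series:
    - {"dp": [0, 0, 0.0015], "twist": 0, "gripper": 0.2}
    - {"dp": [0, 0, 0.0015], "twist": 0, "gripper": 0.2}
    - {"dp": [0, 0, 0], "twist": 0, "gripper": 0.2}

```text
t: 4.7
tool_pos: [453.0, 185.7, 23.8]
tcp_rot: [[0.128, -0.992, -0.0], [-0.992, -0.128, -0.0], [0.0, 0.0, -1.0]]
contact_force: [-0.1, 0.3, -0.2]
width: 51.0
```

>>> arm_command:
  series:
    - {"dp": [0, 0, 0.001], "twist": 0, "gripper": 0.2}
    - {"dp": [0, 0, 0.001], "twist": 0, "gripper": 0.2}
    - {"dp": [0, 0, 0], "twist": 0, "gripper": 0.2}

```text
t: 5.08
tool_pos: [453.0, 185.7, 21.9]
tcp_rot: [[0.128, -0.992, -0.0], [-0.992, -0.128, -0.0], [0.0, 0.0, -1.0]]
contact_force: [0.4, 0.6, 0.4]
width: 51.1
```

```bash
python3 - <<'E'
from h import *
grab('wrist','w2')
s=telemetry.state();print(s['t'],s['tool_pos'],s['contact_force'])
E
```

```text
5.125 [453.05622144 185.76689     21.95154191] [0.02284705 0.24208755 0.78965878]
```

View pics/w2.png

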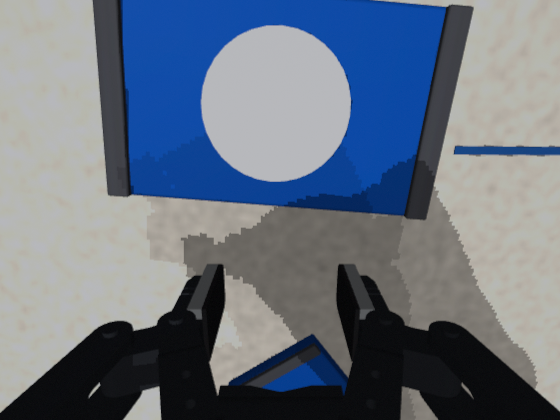

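>>> arm_command:
  series:
    - {"dp": [0, 0, 0.001], "twist": 0, "gripper": 0.2}
    - {"dp": [0, 0, 0.001], "twist": 0, "gripper": 0.2}
    - {"dp": [0, 0, 0], "twist": 0, "gripper": 0.2}

```text
t: 5.5
tool_pos: [453.0, 185.7, 19.9]
tcp_rot: [[0.128, -0.992, -0.0], [-0.992, -0.128, -0.0], [0.0, 0.0, -1.0]]
contact_force: [-0.5, 0.3, -0.2]
width: 51.3
```

>>> arm_command:
  series:
    - {"dp": [0, 0, 0.001], "twist": 0, "gripper": 0.2}
    - {"dp": [0, 0, 0.001], "twist": 0, "gripper": 0.2}
    - {"dp": [0, 0, 0], "twist": 0, "gripper": 0.2}

```text
t: 5.88
tool_pos: [453.1, 185.7, 17.9]
tcp_rot: [[0.128, -0.992, -0.0], [-0.992, -0.128, -0.0], [0.0, 0.0, -1.0]]
contact_force: [-0.4, 0.0, -1.0]
width: 51.5
```

>>> arm_command:
  series:
    - {"dp": [0, -0.006, 0], "twist": 0, "gripper": 0.2}
    - {"dp": [0, -0.006, 0], "twist": 0, "gripper": 0.2}
    - {"dp": [0, -0.006, 0], "twist": 0, "gripper": 0.2}
    - {"dp": [0, -0.006, 0], "twist": 0, "gripper": 0.2}
    - {"dp": [0, -0.006, 0], "twist": 0, "gripper": 0.2}
    - {"dp": [0, -0.006, 0], "twist": 0, "gripper": 0.2}
    - {"dp": [0, -0.006, 0], "twist": 0, "gripper": 0.2}
    - {"dp": [0, 0, 0], "twist": 0, "gripper": 0.2}

```text
t: 6.88
tool_pos: [495.3, 191.2, 18.0]
tcp_rot: [[0.128, -0.992, 0.0], [-0.992, -0.128, 0.0], [-0.0, -0.0, -1.0]]
contact_force: [0.8, -0.1, -0.5]
width: 51.3
```

```bash
python3 - <<'E'
from h import *
grab('wrist','w3')
s=telemetry.state();print(s['t'],s['tool_pos'],s['contact_force'])
E
```

```text
6.925 [494.80337041 191.10455646  17.94819175] [ 0.06966782  0.13415843 -0.6547974 ]
```

View pics/w3.png

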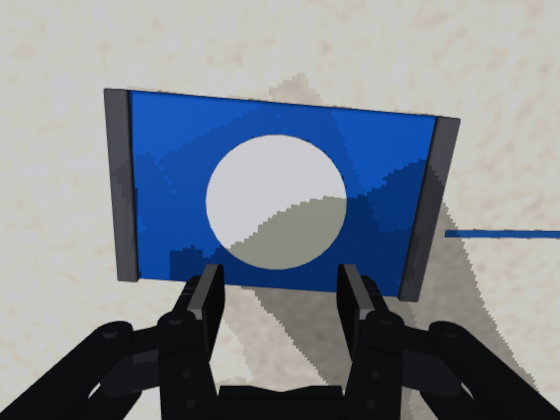

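```bash
python3 - <<'E'
from h import *
for n,uv,z in [('TL',(105,89),17),('TR',(460,118),17),('BR',(418,301),17),('BL',(118,281),17),('disc',(277,202),17)]:
    p=w('w3',uv,z); d=p[:2]-[589,-6.1]; print(n,p.round(1),'rdr',(d@[.125,-.992]).round(1),(d@[.992,.125]).round(1))
s=telemetry.state(); d=s['tool_pos'][:2]-np.array([589,-6.1]); print((d@[.125,-.992]).round(1),(d@[.992,.125]).round(1))
_,K,T=load('w3'); R=s['tcp_rot']; 
for y in(-11,0):
  for x in (-26,26):
    print(px('w3',s['tool_pos']+np.array(R)@[x,y,15]))
E
```

```text
TL [568.8 271.7  17. ] rdr -278.1 14.6
TR [576.3 123.8  17. ] rdr -130.4 3.7
BR [487.5 119.   17. ] rdr -136.8 -85.1
BL [479.5 267.9  17. ] rdr -285.4 -74.4
disc [529.8 195.5  17. ] rdr -207.4 -33.6
-207.4 -68.8
[226.70373986 239.14129263]
[327.70391563 239.23858496]
[227.70053146 258.5086384 ]
[326.79031082 258.60586257]
```

```bash
python3 - <<'E'
from h import *
s=telemetry.state(); R=np.array(s['tcp_rot']);t=np.array(s['tool_pos'])
_,K,T=load('w3')
for u,v in [(204,265),(223,265),(338,265),(356,265),(212,355),(348,355)]:
    r=np.linalg.inv(K)@[u,v,1]; p=T@np.append(r*151,1); print((u,v),(R.T@(p[:3]-t)).round(1))
im=load('w3')[0][220:400,120:440]; cv2.imwrite('pics/w3c.png',cv2.cvtColor(cv2.resize(im,None,fx=2.5,fy=2.5,interpolation=cv2.INTER_CUBIC),cv2.COLOR_RGB2BGR))
E
```

```text
(204, 265) [-31.8 -10.7 -13.3]
(223, 265) [-23.4 -10.7 -13.3]
(338, 265) [ 26.8 -10.8 -13.2]
(356, 265) [ 34.7 -10.8 -13.2]
(212, 355) [-28.2  26.7 -25.5]
(348, 355) [ 31.3  26.6 -25.5]
```

View pics/w3c.png

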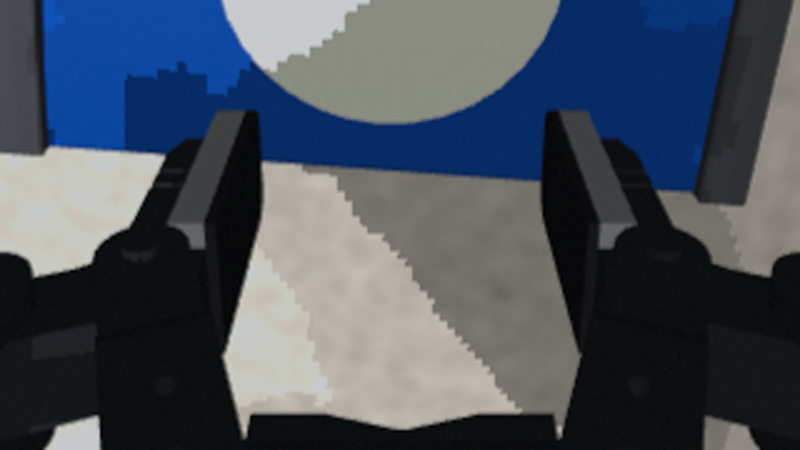

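```bash
python3 - <<'E'
from h import *
im,m=grab('scene','s3'); 
s=telemetry.state(); print(px('s3',s['tool_pos']),px('s3',np.array(s['tool_pos'])+[0,0,-18]))
c=im[160:320,270:450]; cv2.imwrite('pics/s3c.png',cv2.cvtColor(cv2.resize(c,None,fx=4,fy=3.7,interpolation=cv2.INTER_CUBIC),cv2.COLOR_RGB2BGR))
E
```

```text
[358.37260277 244.43149754] [357.62219735 247.59542638]
```

View pics/s3c.png

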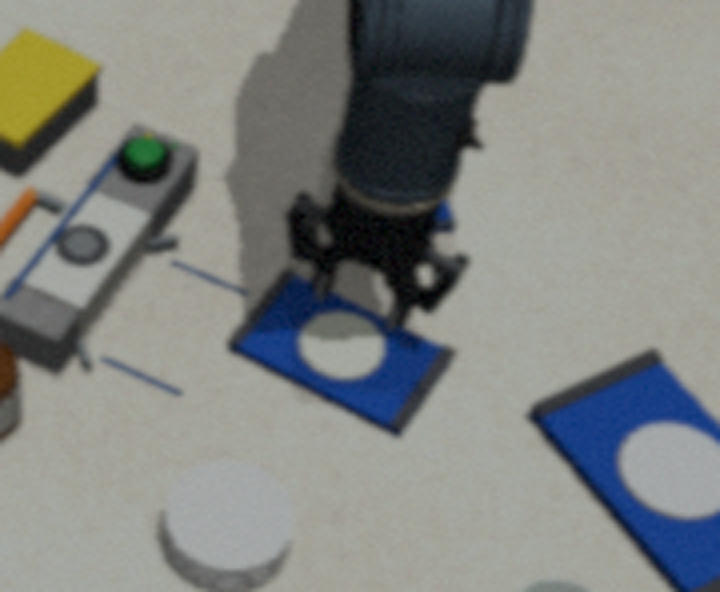

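>>> arm_command:
  series:
    - {"dp": [0, 0.0, -0.004], "twist": 0, "gripper": 0.2}
    - {"dp": [0, 0.02, 0], "twist": 0, "gripper": 0.2}
    - {"dp": [0, 0.022, 0], "twist": 0, "gripper": 0.2}
    - {"dp": [0, 0, -0.014], "twist": 0, "gripper": -0.3}
    - {"dp": [0, 0, 0], "twist": 0, "gripper": -0.3}
    - {"dp": [0, 0, 0], "twist": 0, "gripper": -0.3}
    - {"dp": [0, 0, 0], "twist": 0, "gripper": -0.3}
    - {"dp": [0, 0, 0], "twist": 0, "gripper": -0.3}

```text
t: 7.98
tool_pos: [453.2, 185.7, 35.8]
tcp_rot: [[0.128, -0.992, -0.0], [-0.992, -0.128, -0.0], [0.0, 0.0, -1.0]]
contact_force: [-0.4, -0.2, 0.2]
width: 29.4
```

```bash
python3 - <<'E'
from h import *
grab('wrist','w4')
s=telemetry.state(); R=np.array(s['tcp_rot']);t=np.array(s['tool_pos']);print(s['t'],t,s['width'])
im=load('w4')[0][190:400,120:440]; cv2.imwrite('pics/w4c.png',cv2.cvtColor(cv2.resize(im,None,fx=2.5,fy=2.5,interpolation=cv2.INTER_CUBIC),cv2.COLOR_RGB2BGR))
E
```

```text
8.025 [453.11504851 185.6997683   35.8035187 ] 29.994983266607836
```

View pics/w4c.png

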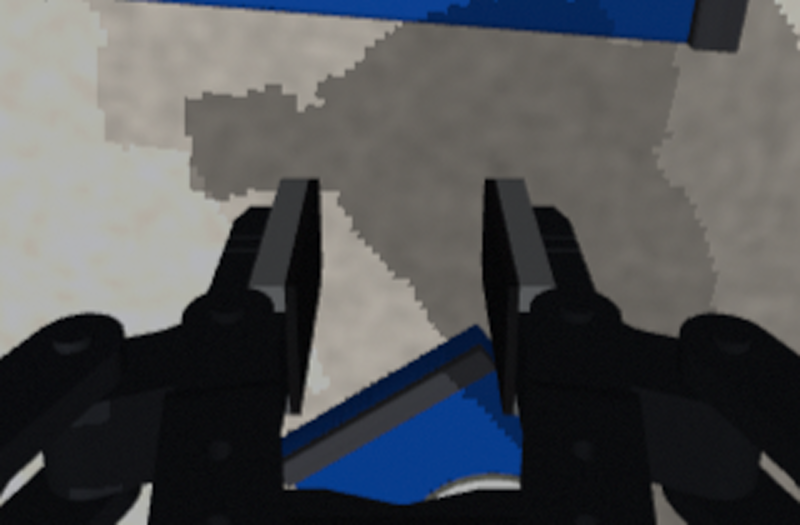

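>>> arm_command:
  series:
    - {"dp": [0, 0, 0.006], "twist": 0, "gripper": -0.3}
    - {"dp": [0, 0, 0.006], "twist": 0, "gripper": -0.3}
    - {"dp": [0, 0, 0.004], "twist": 0, "gripper": -0.3}
    - {"dp": [0, 0, 0], "twist": 0, "gripper": -0.3}

```text
t: 8.52
tool_pos: [452.8, 185.7, 19.5]
tcp_rot: [[0.128, -0.992, -0.001], [-0.992, -0.128, -0.0], [0.0, 0.001, -1.0]]
contact_force: [0.7, 0.6, -0.7]
width: 29.8
```

>>> arm_command:
  series:
    - {"dp": [0, 0, 0.0015], "twist": 0, "gripper": -0.3}
    - {"dp": [0, 0, 0.0015], "twist": 0, "gripper": -0.3}
    - {"dp": [0, 0, 0.0], "twist": 0, "gripper": -0.3}

```text
t: 8.9
tool_pos: [453.1, 185.8, 17.0]
tcp_rot: [[0.128, -0.992, -0.0], [-0.992, -0.128, -0.0], [-0.0, 0.0, -1.0]]
contact_force: [0.3, -0.0, 1.0]
width: 29.7
```

>>> arm_command:
  series:
    - {"dp": [0, 0, 0.0015], "twist": 0, "gripper": -0.3}
    - {"dp": [0, 0, 0.0015], "twist": 0, "gripper": -0.3}
    - {"dp": [0, 0, 0.0], "twist": 0, "gripper": -0.3}

```text
t: 9.28
tool_pos: [453.0, 185.7, 13.9]
tcp_rot: [[0.128, -0.992, -0.0], [-0.992, -0.128, -0.0], [0.0, 0.0, -1.0]]
contact_force: [0.0, 0.6, -0.7]
width: 29.9
```

>>> arm_command:
  series:
    - {"dp": [0, 0, 0.0015], "twist": 0, "gripper": -0.3}
    - {"dp": [0, 0, 0.0015], "twist": 0, "gripper": -0.3}
    - {"dp": [0, 0, 0.0], "twist": 0, "gripper": -0.3}

```text
t: 9.65
tool_pos: [453.0, 185.7, 10.9]
tcp_rot: [[0.128, -0.992, -0.0], [-0.992, -0.128, -0.0], [0.0, 0.0, -1.0]]
contact_force: [0.3, 0.3, -0.0]
width: 30.0
```

>>> arm_command:
  series:
    - {"dp": [0, 0, 0.0015], "twist": 0, "gripper": -0.3}
    - {"dp": [0, 0, 0.0015], "twist": 0, "gripper": -0.3}
    - {"dp": [0, 0, 0.0], "twist": 0, "gripper": -0.3}

```text
t: 10.02
tool_pos: [453.0, 185.7, 7.9]
tcp_rot: [[0.128, -0.992, -0.0], [-0.992, -0.128, -0.0], [0.0, 0.0, -1.0]]
contact_force: [-0.2, 0.9, -0.1]
width: 30.0
```

>>> arm_command:
  series:
    - {"dp": [0, 0, 0.0015], "twist": 0, "gripper": -0.3}
    - {"dp": [0, 0, 0.0015], "twist": 0, "gripper": -0.3}
    - {"dp": [0, 0, 0.0], "twist": 0, "gripper": -0.3}

```text
t: 10.4
tool_pos: [453.0, 185.7, 4.9]
tcp_rot: [[0.128, -0.992, -0.0], [-0.992, -0.128, -0.0], [0.0, 0.0, -1.0]]
contact_force: [1.1, 0.2, -0.7]
width: 30.1
```

```bash
python3 - <<'E'
from h import *
grab('wrist','w5'); im,m=grab('scene','s5')
c=im[160:320,270:450]; cv2.imwrite('pics/s5c.png',cv2.cvtColor(cv2.resize(c,None,fx=4,fy=3.7,interpolation=cv2.INTER_CUBIC),cv2.COLOR_RGB2BGR))
E
```

```text
(no output)
```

View pics/s5c.png

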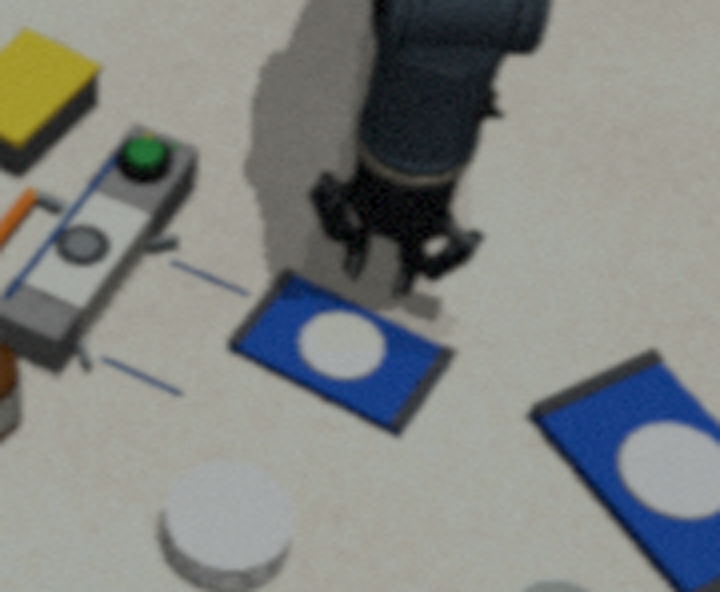

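View pics/w5.png

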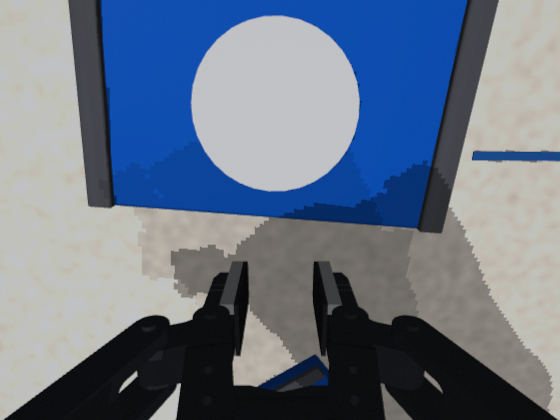

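```bash
python3 - <<'E'
from h import *
_,K,T=load('w5'); print(T[:3,3])
a=w('w5',(88,206),17);b=w('w5',(442,232),17);print(a,b,np.linalg.norm(a-b))
for d in (150,155,160,165,170):
  r=np.linalg.inv(K)@[247,262,1]; print(d,(T@np.append(r*d,1))[:3].round(1))
E
```

```text
[532.84107452 194.39646845 154.04120244]
[479.61333758 268.24414928  17.        ] [487.31195262 118.96778773  17.        ] 149.47474968331971
150 [463.3 200.   18.6]
155 [461.  200.2  14.1]
160 [458.6 200.4   9.6]
165 [456.3 200.5   5. ]
170 [454.  200.7   0.5]
```

>>> arm_command:
  series:
    - {"dp": [0, 0, 0.0015], "twist": 0, "gripper": -0.3}
    - {"dp": [0, 0, 0.0015], "twist": 0, "gripper": -0.3}
    - {"dp": [0, 0, 0.0], "twist": 0, "gripper": -0.3}

```text
t: 10.88
tool_pos: [453.0, 185.7, 1.9]
tcp_rot: [[0.128, -0.992, -0.0], [-0.992, -0.128, -0.0], [0.0, 0.0, -1.0]]
contact_force: [-0.2, -0.4, 0.1]
width: 29.9
```

>>> arm_command:
  series:
    - {"dp": [0, 0, 0.0015], "twist": 0, "gripper": -0.3}
    - {"dp": [0, 0, 0.0015], "twist": 0, "gripper": -0.3}
    - {"dp": [0, 0, 0.0], "twist": 0, "gripper": -0.3}

```text
t: 11.25
tool_pos: [453.0, 185.8, -1.1]
tcp_rot: [[0.128, -0.992, -0.0], [-0.992, -0.128, -0.0], [0.0, 0.0, -1.0]]
contact_force: [1.0, 0.2, 0.3]
width: 30.2
```

>>> arm_command:
  series:
    - {"dp": [0, 0, 0.0015], "twist": 0, "gripper": -0.3}
    - {"dp": [0, 0, 0.0015], "twist": 0, "gripper": -0.3}
    - {"dp": [0, 0, 0.0], "twist": 0, "gripper": -0.3}

```text
t: 11.62
tool_pos: [453.0, 185.7, -4.1]
tcp_rot: [[0.128, -0.992, -0.0], [-0.992, -0.128, -0.0], [0.0, 0.0, -1.0]]
contact_force: [0.0, 0.3, 0.4]
width: 29.9
```

>>> arm_command:
  series:
    - {"dp": [0, 0, 0.0015], "twist": 0, "gripper": -0.3}
    - {"dp": [0, 0, 0.001], "twist": 0, "gripper": -0.3}
    - {"dp": [0, 0, 0.0], "twist": 0, "gripper": -0.3}

```text
t: 12.0
tool_pos: [453.0, 185.8, -6.5]
tcp_rot: [[0.128, -0.992, -0.0], [-0.992, -0.128, -0.0], [0.0, 0.0, -1.0]]
contact_force: [-0.2, -0.0, -0.1]
width: 30.1
```

```bash
python3 - <<'E'
from h import *
grab('wrist','w6')
im=load('w6')[0][190:400,120:440]; cv2.imwrite('pics/w6c.png',cv2.cvtColor(cv2.resize(im,None,fx=2.5,fy=2.5,interpolation=cv2.INTER_CUBIC),cv2.COLOR_RGB2BGR))
E
```

```text
(no output)
```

View pics/w6c.png

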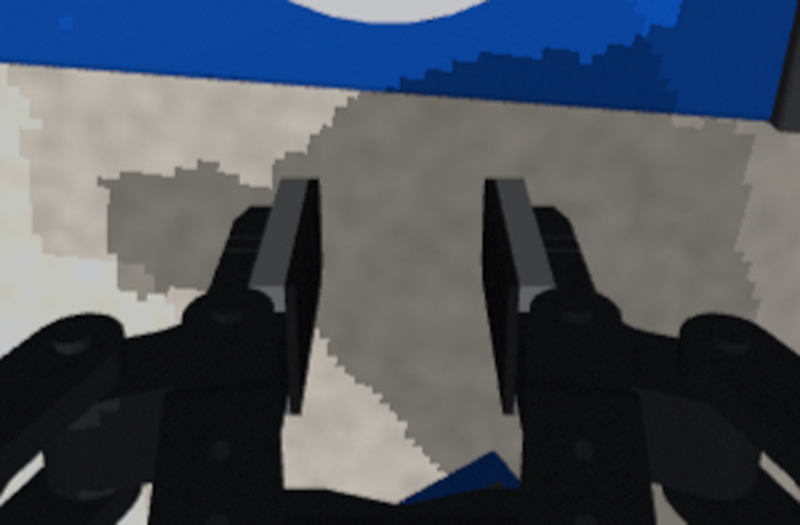

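>>> arm_command:
  series:
    - {"dp": [0, -0.006, 0], "twist": 0, "gripper": -0.3}
    - {"dp": [0, -0.006, 0], "twist": 0, "gripper": -0.3}
    - {"dp": [0, -0.006, 0], "twist": 0, "gripper": -0.3}
    - {"dp": [0, -0.006, 0], "twist": 0, "gripper": -0.3}
    - {"dp": [0, -0.003, 0], "twist": 0, "gripper": -0.3}
    - {"dp": [0, 0, 0], "twist": 0, "gripper": -0.3}

```text
t: 12.8
tool_pos: [480.2, 189.3, -6.5]
tcp_rot: [[0.128, -0.992, 0.0], [-0.992, -0.128, 0.0], [-0.0, -0.0, -1.0]]
contact_force: [-0.3, 0.5, -0.7]
width: 29.9
```

```bash
python3 - <<'E'
from h import *
grab('wrist','w7')
E
```

```text
(no output)
```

View pics/w7.png

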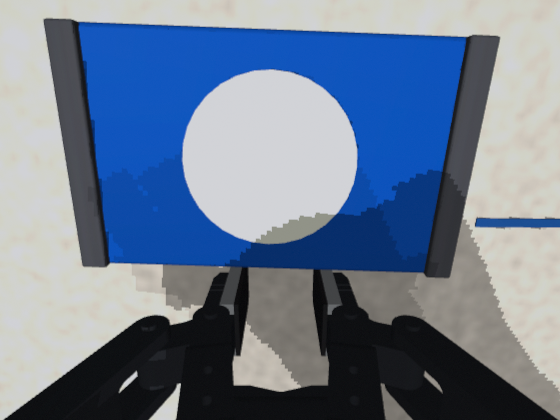

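```bash
cat >> h.py <<'E'
def rep(f,pts):
    for n,uv,z in pts:
        p=w(f,uv,z); d=p[:2]-[589,-6.1]; print(n,p.round(1),'rdr',(d@[.122,-.9925]).round(1),(d@[.9925,.122]).round(1))
    s=telemetry.state(); d=s['tool_pos'][:2]-np.array([589,-6.1]);R=s['tcp_rot']; print('tcp',s['t'],np.array(s['tool_pos']).round(1),(d@[.122,-.9925]).round(1),(d@[.9925,.122]).round(1),'yaw',np.degrees(np.arctan2(R[1][0],R[0][0])).round(2),'F',np.array(s['contact_force']).round(1))
E
python3 - <<'E'
from h import *
rep('w7',[('TL',(44,18),17),('TR',(499,37),17),('BR',(448,277),17),('BL',(83,266),17),('disc',(270,157),17),('line-',(477,222),0),('line- r',(560,225),0)])
E
```

```text
TL [574.2 277.1  17. ] rdr -282.8 19.8
TR [587.8 129.   17. ] rdr -134.3 15.3
BR [499.4 120.9  17. ] rdr -137.0 -73.5
BL [485.2 268.8  17. ] rdr -285.5 -69.5
disc [538.8 199.   17. ] rdr -209.7 -24.8
line- [519.2 105.5   0. ] rdr -119.2 -55.6
line- r [522.6  68.8   0. ] rdr -82.4 -56.8
tcp 12.85 [480.1 189.4  -6.5] -207.3 -84.2 yaw -82.65 F [-0.6 -0.2 -0.5]
```

>>> arm_command:
  series:
    - {"dp": [0, -0.006, 0], "twist": 0, "gripper": -0.3}
    - {"dp": [0, -0.006, 0], "twist": 0, "gripper": -0.3}
    - {"dp": [0, -0.006, 0], "twist": 0, "gripper": -0.3}
    - {"dp": [0, -0.004, 0], "twist": 0, "gripper": -0.3}
    - {"dp": [0, -0.002, 0], "twist": 0, "gripper": -0.3}
    - {"dp": [0, 0, 0], "twist": 0, "gripper": -0.3}

```text
t: 13.6
tool_pos: [504.0, 192.4, -6.5]
tcp_rot: [[0.128, -0.992, 0.001], [-0.992, -0.128, 0.0], [-0.0, -0.001, -1.0]]
contact_force: [0.1, -0.1, -0.6]
width: 29.6
```

```bash
python3 - <<'E'
from h import *
grab('wrist','w8')
E
```

```text
(no output)
```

View pics/w8.png

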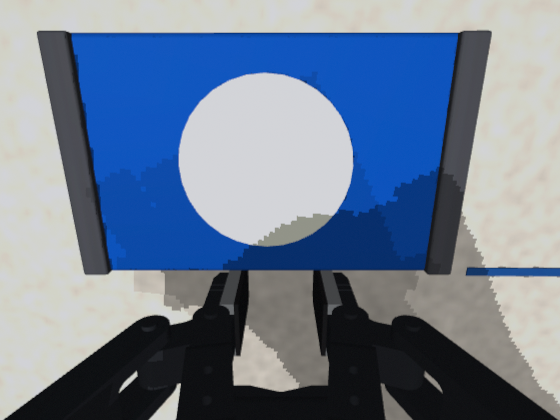

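```bash
python3 - <<'E'
from h import *
rep('w8',[('TL',(38,31),17),('TR',(491,31),17),('BR',(449,274),17),('BL',(85,274),17),('disc',(266,159),17),('line-',(466,271),0),('line- r',(560,272),0)])
E
```

```text
TL [593.8 282.4  17. ] rdr -285.8 40.0
TR [612.9 135.3  17. ] rdr -137.4 41.0
BR [524.5 124.   17. ] rdr -137.0 -48.1
BL [505.3 271.3  17. ] rdr -285.5 -49.2
disc [561.7 203.5  17. ] rdr -211.3 -1.6
line- [519.  106.2   0. ] rdr -120.0 -55.7
line- r [524.1  63.    0. ] rdr -76.5 -55.9
tcp 13.65 [504.  192.4  -6.5] -207.4 -60.2 yaw -82.65 F [-0.4 -0.2 -0.3]
```

>>> arm_command:
  series:
    - {"dp": [0, -0.0025, 0], "twist": 0, "gripper": -0.3}
    - {"dp": [0, 0, 0], "twist": 0, "gripper": -0.3}
    - {"dp": [0, 0.018, 0], "twist": 0, "gripper": -0.3}
    - {"dp": [0, 0, -0.055], "twist": 0, "gripper": -0.3}
    - {"dp": [0, 0, 0], "twist": 0, "gripper": -0.3}
    - {"dp": [-0.036, -0.024, 0], "twist": 0, "gripper": -0.3}
    - {"dp": [-0.037, -0.025, 0], "twist": 0, "gripper": -0.3}
    - {"dp": [-0.037, -0.025, 0], "twist": 0, "gripper": -0.3}
    - {"dp": [0, 0, 0], "twist": 0, "gripper": -0.3}

```text
t: 14.78
tool_pos: [548.1, 313.0, 47.8]
tcp_rot: [[0.132, -0.991, 0.001], [-0.991, -0.132, 0.003], [-0.003, -0.001, -1.0]]
contact_force: [-0.3, -1.0, -0.4]
width: 29.3
```

>>> arm_command:
  series:
    - {"dp": [0, 0, 0], "twist": -10, "gripper": -0.3}
    - {"dp": [0, 0, 0], "twist": -10, "gripper": -0.3}
    - {"dp": [0, 0, 0], "twist": -10, "gripper": -0.3}
    - {"dp": [0, 0, 0], "twist": -10, "gripper": -0.3}
    - {"dp": [0, 0, 0], "twist": -10, "gripper": -0.3}
    - {"dp": [0, 0, 0], "twist": -10, "gripper": -0.3}
    - {"dp": [0, 0, 0], "twist": -10, "gripper": -0.3}
    - {"dp": [0, 0, 0], "twist": -10, "gripper": -0.3}
    - {"dp": [0, 0, 0], "twist": -9.7, "gripper": -0.3}
    - {"dp": [0, 0, 0], "twist": 0, "gripper": -0.3}

```text
t: 16.02
tool_pos: [547.4, 307.7, 47.8]
tcp_rot: [[0.993, 0.121, -0.001], [0.121, -0.993, -0.001], [-0.001, 0.0, -1.0]]
contact_force: [-0.1, 0.7, 0.8]
width: 30.0
```

```bash
python3 - <<'E'
from h import *
grab('wrist','w9'); im,m=grab('top','top9')
rep('w9',[])
cv2.imwrite('pics/top9c.png',cv2.cvtColor(cv2.resize(im[140:270,160:340],None,fx=4.4,fy=4.4,interpolation=cv2.INTER_CUBIC),cv2.COLOR_RGB2BGR))
E
```

```text
tcp 16.125 [547.4 308.2  48.1] -317.0 -2.9 yaw 6.8 F [ 0.  -0.5 -0.4]
```

View pics/w9.png

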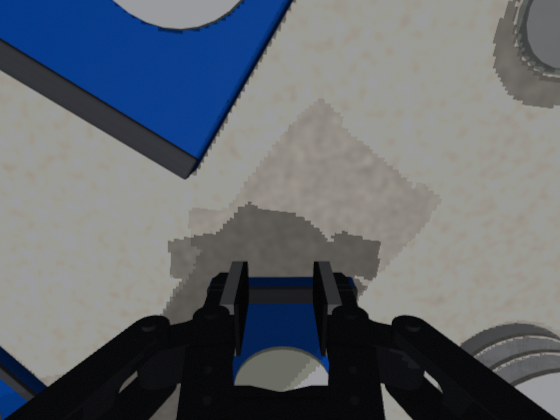

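View pics/top9c.png

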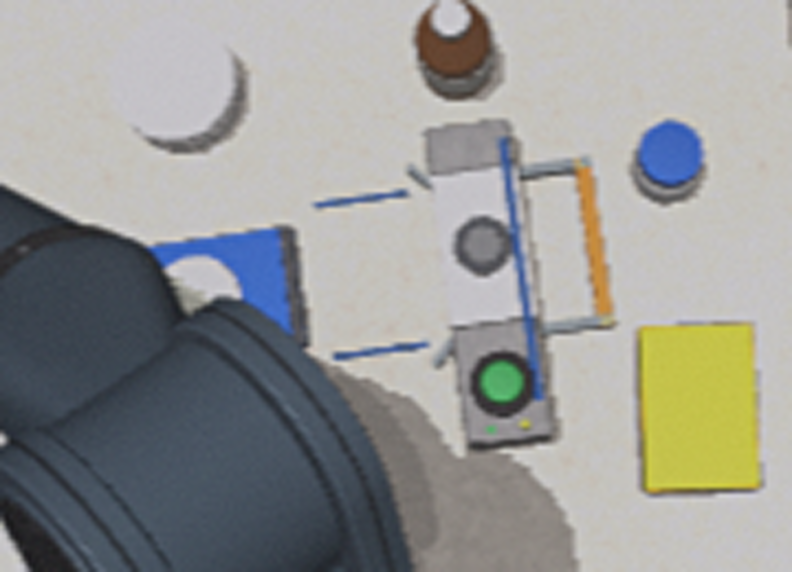

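```bash
python3 - <<'E'
from h import *
rep('w9',[('rear L',(250,278),17),('rear R',(312,278),17)])
def cr(u,v,z): 
    uv=(160+u/4.4-.5+.5/4.4,140+v/4.4-.5+.5/4.4); return uv
rep('top9',[('frontU',cr(291,227,0),17),('frontD',cr(306,345,0),17),('l',cr(333,356,0),0),('l',cr(428,345,0),0),('l',cr(316,206,0),0),('l',cr(407,192,0),0)])
E
```

```text
rear L [532.7 283.2  17. ] rdr -294.0 -20.6
rear R [568.8 287.6  17. ] rdr -294.0 15.8
tcp 16.125 [547.4 308.2  48.1] -317.0 -2.9 yaw 6.8 F [ 0.  -0.5 -0.4]
frontU [613.  135.5  17. ] rdr -137.6 41.1
frontD [526.1 124.7  17. ] rdr -137.5 -46.4
l [519.7 106.9   0. ] rdr -120.6 -55.0
l [526.6  37.4   0. ] rdr -50.8 -56.7
l [631.6 119.1   0. ] rdr -119.1 57.5
l [640.9  51.8   0. ] rdr -51.1 58.6
tcp 16.125 [547.4 308.2  48.1] -317.0 -2.9 yaw 6.8 F [ 0.  -0.5 -0.4]
```

>>> arm_command:
  series:
    - {"dp": [0, -0.004, 0], "twist": -0.2, "gripper": -0.3}
    - {"dp": [0, 0, 0.025], "twist": 0, "gripper": -0.3}
    - {"dp": [0, 0, 0.02], "twist": 0, "gripper": -0.3}
    - {"dp": [0, 0, 0.0065], "twist": 0, "gripper": -0.3}
    - {"dp": [0, 0, 0.0025], "twist": 0, "gripper": -0.3}
    - {"dp": [0, 0, 0], "twist": 0, "gripper": -0.3}

```text
t: 16.88
tool_pos: [547.3, 313.1, -5.2]
tcp_rot: [[0.992, 0.126, 0.0], [0.126, -0.992, 0.0], [0.0, -0.0, -1.0]]
contact_force: [-0.8, 0.1, 0.1]
width: 29.8
```

>>> arm_command:
  series:
    - {"dp": [0, 0.006, 0], "twist": 0, "gripper": -0.3}
    - {"dp": [0, 0.006, 0], "twist": 0, "gripper": -0.3}
    - {"dp": [0, 0.006, 0], "twist": 0, "gripper": -0.3}
    - {"dp": [0, 0.006, 0], "twist": 0, "gripper": -0.3}
    - {"dp": [0, 0.008, 0], "twist": 0, "gripper": -0.3}
    - {"dp": [0, 0.008, 0], "twist": 0, "gripper": -0.3}
    - {"dp": [0, 0.008, 0], "twist": 0, "gripper": -0.3}
    - {"dp": [0, 0.008, 0], "twist": 0, "gripper": -0.3}
    - {"dp": [0, 0.008, 0], "twist": 0, "gripper": -0.3}
    - {"dp": [0, 0.006, 0], "twist": 0, "gripper": -0.3}
    - {"dp": [0, 0, 0], "twist": 0, "gripper": -0.3}

```text
t: 18.25
tool_pos: [556.0, 242.2, -5.7]
tcp_rot: [[0.992, 0.125, -0.0], [0.125, -0.992, -0.001], [-0.0, 0.001, -1.0]]
contact_force: [0.1, -0.5, 0.2]
width: 29.6
```

```bash
python3 - <<'E'
from h import *
grab('wrist','w10'); im,m=grab('top','top10')
rep('w10',[])
cv2.imwrite('pics/top10c.png',cv2.cvtColor(cv2.resize(im[140:270,160:340],None,fx=4.4,fy=4.4,interpolation=cv2.INTER_CUBIC),cv2.COLOR_RGB2BGR))
E
```

```text
tcp 18.35 [555.8 243.   -5.7] -251.3 -2.5 yaw 7.24 F [ 0.5 -0.1 -0.1]
```

View pics/w10.png

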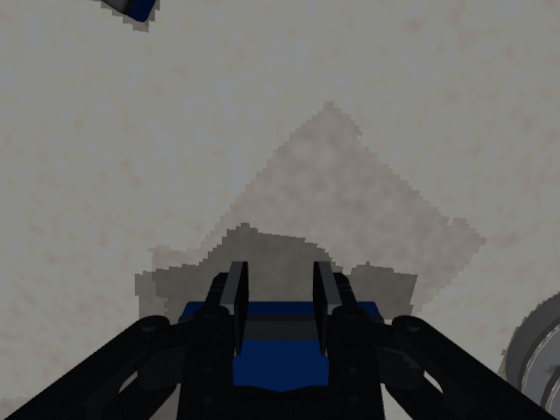

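View pics/top10c.png

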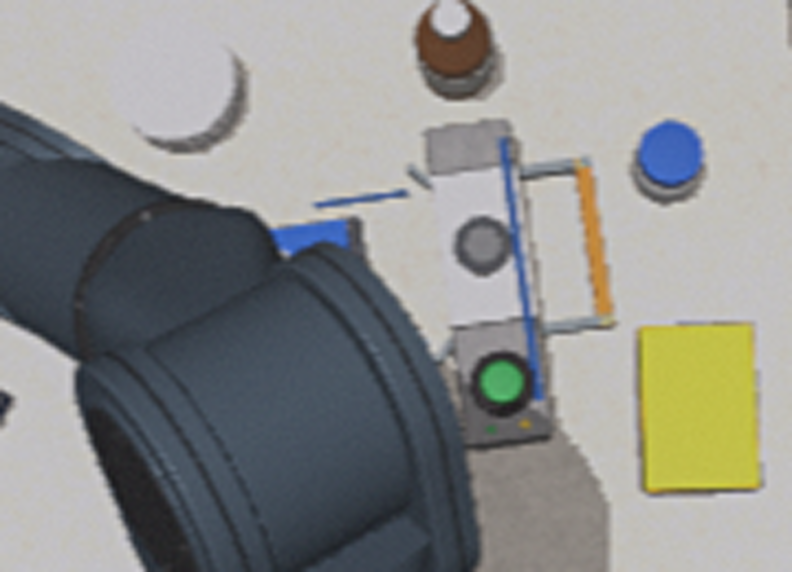

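```bash
python3 - <<'E'
from h import *
def cr(u,v): return (160+u/4.4-.5+.5/4.4,140+v/4.4-.5+.5/4.4)
rep('top10',[('frontU',cr(358,217),17),('rear?U',cr(270,229),14)])
rep('w10',[('rl',(185,303),0),('rr',(381,303),0),('rlt',(187,316),17),('rrt',(384,316),17)])
E
```

```text
frontU [619.6  86.6  17. ] rdr -88.3 41.6
rear?U [612.3 151.2  14. ] rdr -153.3 42.4
tcp 18.35 [555.8 243.   -5.7] -251.3 -2.5 yaw 7.24 F [ 0.5 -0.1 -0.1]
rl [512.9 221.    0. ] rdr -234.7 -47.8
rr [606.2 233.    0. ] rdr -235.2 46.2
rlt [518.  226.4  17. ] rdr -239.5 -42.1
rrt [601.8 237.1  17. ] rdr -239.9 42.3
tcp 18.35 [555.8 243.   -5.7] -251.3 -2.5 yaw 7.24 F [ 0.5 -0.1 -0.1]
```

>>> arm_command:
  series:
    - {"dp": [0, 0.006, 0], "twist": 0, "gripper": -0.3}
    - {"dp": [0, 0.008, 0], "twist": 0, "gripper": -0.3}
    - {"dp": [0, 0.008, 0], "twist": 0, "gripper": -0.3}
    - {"dp": [0, 0.008, 0], "twist": 0, "gripper": -0.3}
    - {"dp": [0, 0.008, 0], "twist": 0, "gripper": -0.3}
    - {"dp": [0, 0.008, 0], "twist": 0, "gripper": -0.3}
    - {"dp": [0, 0.008, 0], "twist": 0, "gripper": -0.3}
    - {"dp": [0, 0.008, 0], "twist": 0, "gripper": -0.3}
    - {"dp": [0, 0.008, 0], "twist": 0, "gripper": -0.3}
    - {"dp": [0, 0.006, 0], "twist": 0, "gripper": -0.3}
    - {"dp": [0, 0.004, 0], "twist": 0, "gripper": -0.3}
    - {"dp": [0, 0, 0], "twist": 0, "gripper": -0.3}

```text
t: 19.85
tool_pos: [566.2, 163.6, -5.5]
tcp_rot: [[0.992, 0.126, 0.0], [0.126, -0.992, -0.0], [0.0, 0.0, -1.0]]
contact_force: [0.3, -0.1, 0.8]
width: 29.8
```

```bash
python3 - <<'E'
from h import *
grab('wrist','w11'); im,m=grab('scene','s11')
rep('w11',[])
cv2.imwrite('pics/s11c.png',cv2.cvtColor(cv2.resize(im[150:310,220:400],None,fx=4.4,fy=3.7,interpolation=cv2.INTER_CUBIC),cv2.COLOR_RGB2BGR))
E
```

```text
tcp 19.95 [566.1 164.1  -5.5] -171.7 -2.0 yaw 7.26 F [-0.   0.   0.3]
```

View pics/w11.png

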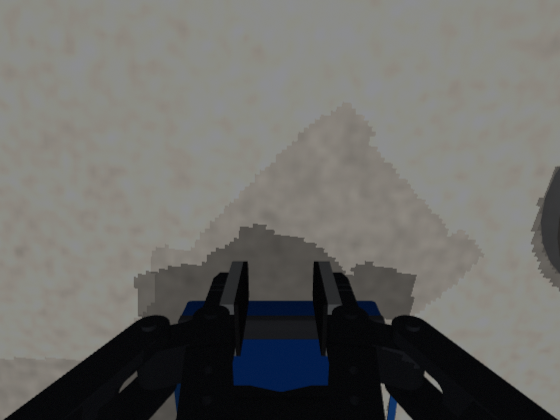

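View pics/s11c.png

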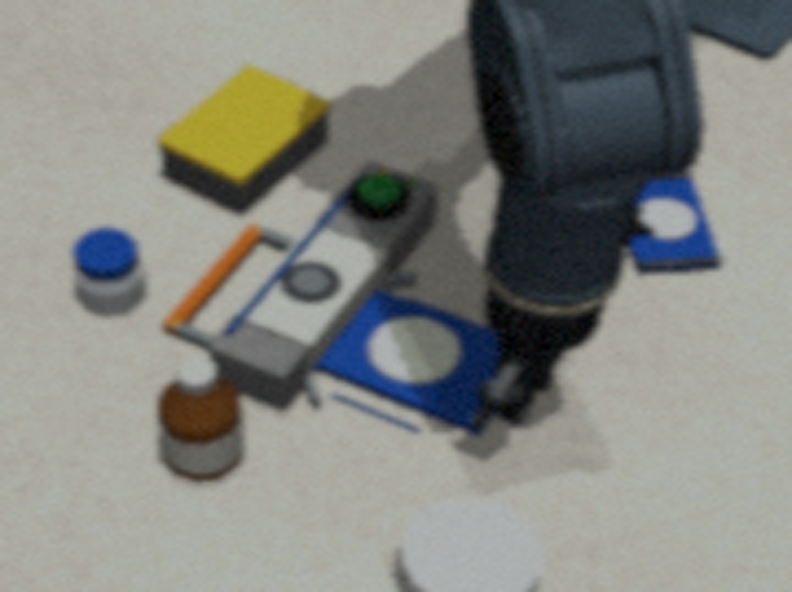

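>>> arm_command:
  series:
    - {"dp": [0, 0.005, 0], "twist": 0, "gripper": -0.3}
    - {"dp": [0, 0.007, 0], "twist": 0, "gripper": -0.3}
    - {"dp": [0, 0.007, 0], "twist": 0, "gripper": -0.3}
    - {"dp": [0, 0.007, 0], "twist": 0, "gripper": -0.3}
    - {"dp": [0, 0.007, 0], "twist": 0, "gripper": -0.3}
    - {"dp": [0, 0.007, 0], "twist": 0, "gripper": -0.3}
    - {"dp": [0, 0.007, 0], "twist": 0, "gripper": -0.3}
    - {"dp": [0, 0.007, 0], "twist": 0, "gripper": -0.3}
    - {"dp": [0, 0.007, 0], "twist": 0, "gripper": -0.3}
    - {"dp": [0, 0.007, 0], "twist": 0, "gripper": -0.3}
    - {"dp": [0, 0.004, 0], "twist": 0, "gripper": -0.3}
    - {"dp": [0, 0, 0], "twist": 0, "gripper": -0.3}

```text
t: 21.45
tool_pos: [575.1, 91.7, -5.7]
tcp_rot: [[0.992, 0.125, -0.0], [0.125, -0.992, -0.001], [-0.001, 0.001, -1.0]]
contact_force: [0.4, -0.8, -0.3]
width: 29.6
```

>>> arm_command:
  series:
    - {"dp": [0, 0.003, 0], "twist": 0, "gripper": -0.3}
    - {"dp": [0, 0.003, 0], "twist": 0, "gripper": -0.3}
    - {"dp": [0, 0, 0], "twist": 0, "gripper": -0.3}

```text
t: 21.82
tool_pos: [575.9, 86.2, -5.6]
tcp_rot: [[0.992, 0.126, -0.0], [0.126, -0.992, -0.0], [-0.0, 0.0, -1.0]]
contact_force: [1.2, 0.2, 0.4]
width: 29.9
```

```bash
python3 - <<'E'
from h import *
grab('wrist','w12'); im,m=grab('scene','s12')
rep('w12',[])
cv2.imwrite('pics/s12c.png',cv2.cvtColor(cv2.resize(im[150:310,220:400],None,fx=4.4,fy=3.7,interpolation=cv2.INTER_CUBIC),cv2.COLOR_RGB2BGR))
E
```

```text
tcp 21.925 [575.9  86.4  -5.5] -93.4 -1.7 yaw 7.24 F [-0.1  0.3  0.2]
```

View pics/s12c.png

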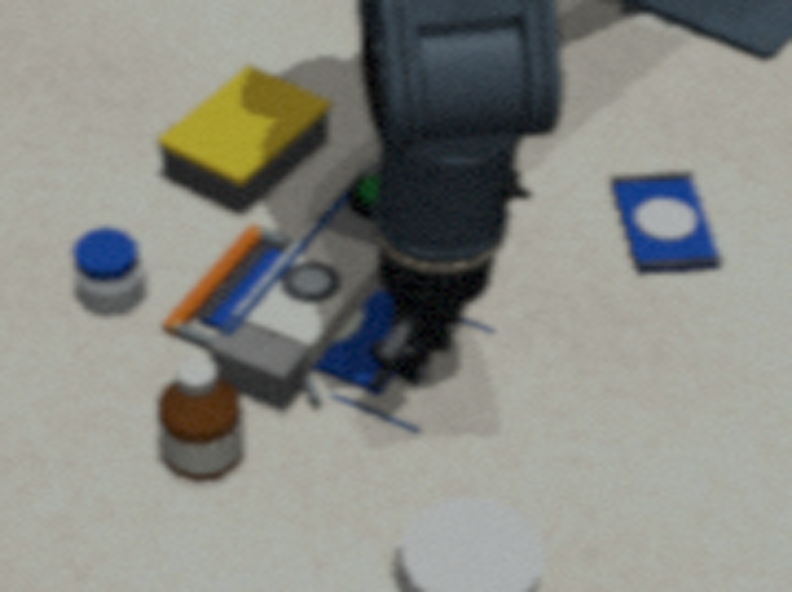

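View pics/w12.png

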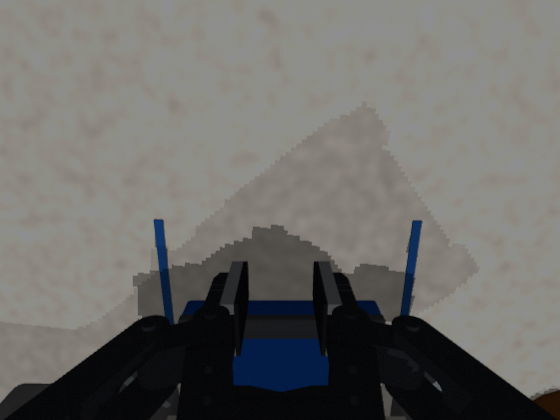

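>>> arm_command:
  series:
    - {"dp": [0, 0.002, 0], "twist": 0, "gripper": -0.3}
    - {"dp": [0, 0.002, 0], "twist": 0, "gripper": -0.3}
    - {"dp": [0, 0, 0], "twist": 0, "gripper": -0.3}

```text
t: 22.3
tool_pos: [576.5, 82.5, -5.5]
tcp_rot: [[0.992, 0.126, 0.0], [0.126, -0.992, -0.0], [0.0, 0.0, -1.0]]
contact_force: [-0.1, -0.1, -0.3]
width: 29.7
```

>>> arm_command:
  series:
    - {"dp": [0, 0.001, 0], "twist": 0, "gripper": -0.3}
    - {"dp": [0, 0.001, 0], "twist": 0, "gripper": -0.3}
    - {"dp": [0, 0, 0], "twist": 0, "gripper": -0.3}

```text
t: 22.68
tool_pos: [576.8, 81.1, -5.4]
tcp_rot: [[0.992, 0.127, 0.0], [0.127, -0.992, 0.001], [0.0, -0.001, -1.0]]
contact_force: [-0.5, 3.2, -0.6]
width: 30.3
```

>>> arm_command:
  series:
    - {"dp": [0, 0.001, 0], "twist": 0, "gripper": -0.3}
    - {"dp": [0, 0, 0], "twist": 0, "gripper": -0.3}

```text
t: 22.92
tool_pos: [577.0, 81.1, -5.4]
tcp_rot: [[0.992, 0.127, 0.001], [0.127, -0.992, 0.002], [0.001, -0.002, -1.0]]
contact_force: [-0.2, 5.8, -0.9]
width: 30.0
```

>>> arm_command:
  series:
    - {"dp": [0, 0.0015, 0], "twist": 0, "gripper": -0.3}
    - {"dp": [0, 0, 0], "twist": 0, "gripper": -0.3}
    - {"dp": [0, 0, 0], "twist": 0, "gripper": -0.3}

```text
t: 23.3
tool_pos: [577.3, 81.0, -5.2]
tcp_rot: [[0.992, 0.128, 0.001], [0.128, -0.992, 0.004], [0.002, -0.003, -1.0]]
contact_force: [-0.8, 9.2, -1.2]
width: 29.8
```

```bash
python3 - <<'E'
from h import *
im,m=grab('scene','s13')
rep('s13',[])
cv2.imwrite('pics/s13c.png',cv2.cvtColor(cv2.resize(im[190:270,240:340],None,fx=8,fy=7.4,interpolation=cv2.INTER_CUBIC),cv2.COLOR_RGB2BGR))
E
```

```text
tcp 23.35 [577.3  81.1  -5.2] -88.0 -1.0 yaw 7.35 F [ 0.7  9.5 -1.7]
```

View pics/s13c.png

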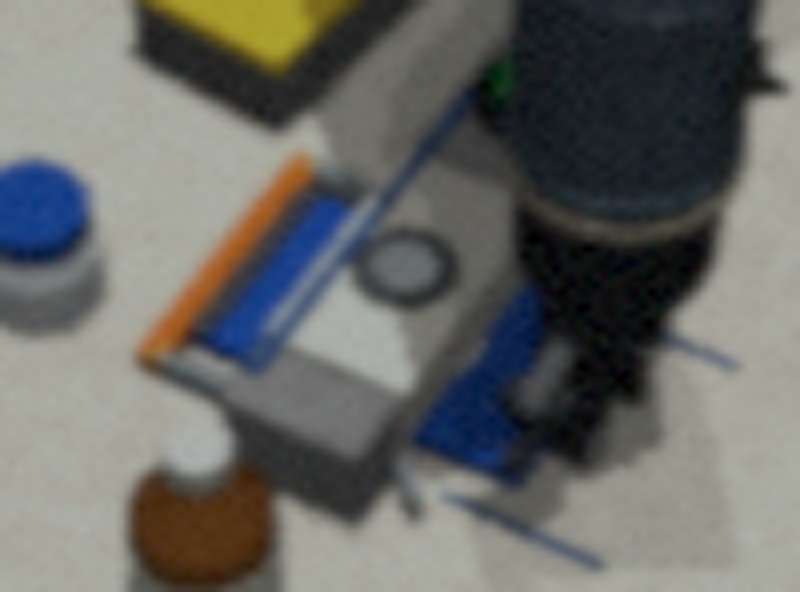

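>>> arm_command:
  series:
    - {"dp": [0, -0.01, 0], "twist": 0, "gripper": -0.3}
    - {"dp": [0, -0.02, 0], "twist": 0, "gripper": -0.3}
    - {"dp": [0, 0, 0], "twist": 0, "gripper": -0.3}
    - {"dp": [0, 0, -0.055], "twist": 0, "gripper": -1}
    - {"dp": [0, 0, -0.055], "twist": 0, "gripper": -1}
    - {"dp": [0, 0, -0.055], "twist": 0, "gripper": -1}
    - {"dp": [0, 0, 0], "twist": 0, "gripper": -1}
    - {"dp": [-0.0246, 0.0292, 0], "twist": 0, "gripper": -1}
    - {"dp": [-0.0246, 0.0292, 0], "twist": 0, "gripper": -1}
    - {"dp": [-0.0246, 0.0292, 0], "twist": 0, "gripper": -1}
    - {"dp": [-0.0246, 0.0292, 0], "twist": 0, "gripper": -1}
    - {"dp": [0, 0, 0], "twist": 0, "gripper": -1}

```text
t: 24.85
tool_pos: [488.2, -23.7, 158.7]
tcp_rot: [[0.993, 0.122, -0.003], [0.122, -0.993, -0.002], [-0.003, 0.002, -1.0]]
contact_force: [0.2, -0.2, -0.4]
width: -0.1
```

```bash
python3 - <<'E'
from h import *
grab('wrist','w14');im,m=grab('scene','s14');rep('w14',[]);print(telemetry.state()['width'])
cv2.imwrite('pics/s14c.png',cv2.cvtColor(cv2.resize(im[150:310,220:400],None,fx=4.4,fy=3.7,interpolation=cv2.INTER_CUBIC),cv2.COLOR_RGB2BGR))
E
```

```text
tcp 24.95 [490.2 -20.6 159.2] 2.3 -99.8 yaw 7.2 F [0.3 0.2 0.2]
0.31644896540106915
```

View pics/w14.png

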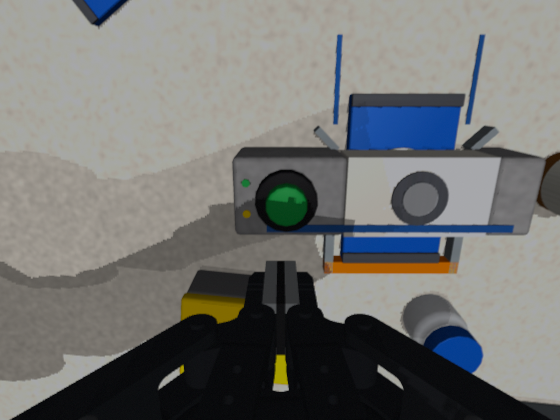

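View pics/s14c.png

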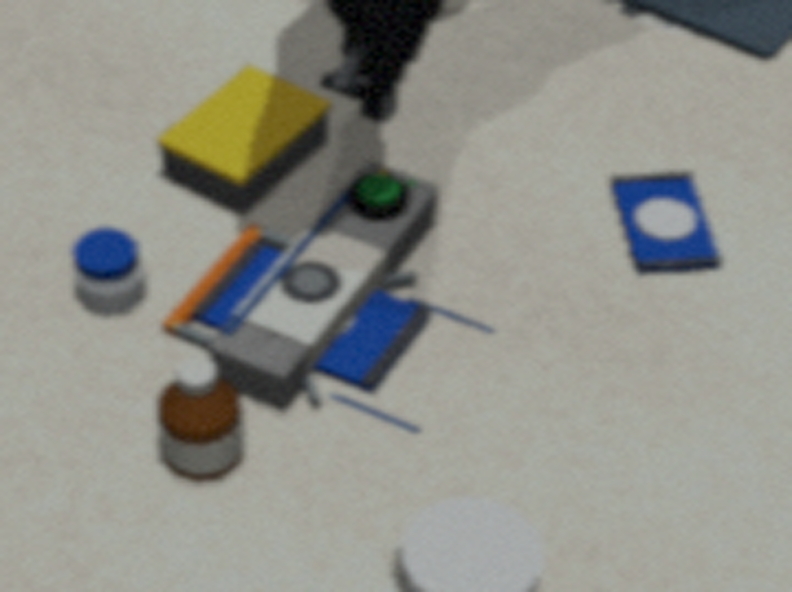

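```bash
python3 - <<'E'
from h import *
rep('w14',[('button',(286,207),80),('carr rear L',(349,94),17),('carr rear R',(465,94),17),('front L',(341,255),17),('front R',(441,254),17),('stopnearL',(328,264),14),('stopnearR',(458,263),14),('bridge l',(345,151),58),('bridge r',(497,150),58)])
E
```

```text
button [491.3 -17.4  80. ] rdr -0.7 -98.3
carr rear L [532.4  62.7  17. ] rdr -75.2 -47.8
carr rear R [624.   74.1  17. ] rdr -75.3 44.6
front L [551.2 -77.3  17. ] rdr 66.0 -46.2
front R [642.6 -64.8  17. ] rdr 64.8 46.0
stopnearL [541.4 -89.4  14. ] rdr 76.8 -57.4
stopnearR [662.6 -73.1  14. ] rdr 75.4 64.9
bridge l [529.2  22.9  58. ] rdr -36.1 -55.8
bridge r [637.4  37.1  58. ] rdr -37.0 53.3
tcp 24.95 [490.2 -20.6 159.2] 2.3 -99.8 yaw 7.2 F [0.3 0.2 0.2]
```

>>> arm_command:
  series:
    - {"dp": [0.0013, -0.003, 0.02], "twist": 0, "gripper": -1}
    - {"dp": [0, 0, 0.02], "twist": 0, "gripper": -1}
    - {"dp": [0, 0, 0.007], "twist": 0, "gripper": -1}
    - {"dp": [0, 0, 0], "twist": 0, "gripper": -1}
    - {"dp": [0, 0, 0], "twist": 0, "gripper": -1}

```text
t: 25.58
tool_pos: [491.7, -16.8, 113.0]
tcp_rot: [[0.992, 0.127, 0.001], [0.127, -0.992, 0.0], [0.001, -0.0, -1.0]]
contact_force: [-0.2, 0.1, 0.1]
width: -0.2
```

>>> arm_command:
  series:
    - {"dp": [0, 0, 0.002], "twist": 0, "gripper": -1}
    - {"dp": [0, 0, 0.002], "twist": 0, "gripper": -1}
    - {"dp": [0, 0, 0.002], "twist": 0, "gripper": -1}
    - {"dp": [0, 0, 0.0], "twist": 0, "gripper": -1}

```text
t: 26.08
tool_pos: [491.1, -17.2, 106.4]
tcp_rot: [[0.992, 0.126, -0.0], [0.126, -0.992, 0.0], [-0.0, -0.0, -1.0]]
contact_force: [0.4, -0.2, -0.9]
width: -0.0
```

>>> arm_command:
  series:
    - {"dp": [0, 0, 0.002], "twist": 0, "gripper": -1}
    - {"dp": [0, 0, 0.002], "twist": 0, "gripper": -1}
    - {"dp": [0, 0, 0.002], "twist": 0, "gripper": -1}
    - {"dp": [0, 0, 0.0], "twist": 0, "gripper": -1}

```text
t: 26.58
tool_pos: [491.1, -17.1, 100.3]
tcp_rot: [[0.992, 0.126, -0.0], [0.126, -0.992, 0.0], [-0.0, -0.0, -1.0]]
contact_force: [0.0, -0.2, 0.1]
width: 0.1
```

```bash
python3 - <<'E'
from h import *
grab('wrist','w15');rep('w15',[])
E
```

```text
tcp 26.625 [491.2 -17.1 100.4] -1.0 -98.4 yaw 7.26 F [-0.3  0.9  0.1]
```

View pics/w15.png

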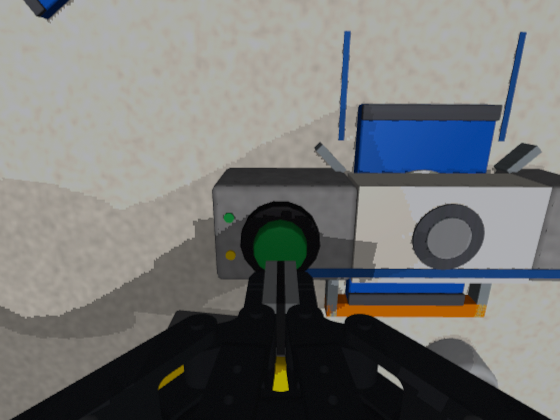

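>>> arm_command:
  series:
    - {"dp": [0, 0, 0.002], "twist": 0, "gripper": -1}
    - {"dp": [0, 0, 0.002], "twist": 0, "gripper": -1}
    - {"dp": [0, 0, 0.002], "twist": 0, "gripper": -1}
    - {"dp": [0, 0, 0.0], "twist": 0, "gripper": -1}

```text
t: 27.12
tool_pos: [491.1, -17.2, 94.3]
tcp_rot: [[0.992, 0.126, -0.0], [0.126, -0.992, 0.0], [-0.0, -0.0, -1.0]]
contact_force: [-0.2, 0.5, -0.4]
width: -0.1
```

>>> arm_command:
  series:
    - {"dp": [0, 0, 0.002], "twist": 0, "gripper": -1}
    - {"dp": [0, 0, 0.002], "twist": 0, "gripper": -1}
    - {"dp": [0, 0, 0.0], "twist": 0, "gripper": -1}

```text
t: 27.5
tool_pos: [491.1, -17.2, 90.3]
tcp_rot: [[0.992, 0.126, -0.0], [0.126, -0.992, 0.0], [-0.0, -0.0, -1.0]]
contact_force: [0.1, -0.2, 0.0]
width: 0.4
```

>>> arm_command:
  series:
    - {"dp": [0, 0, 0.002], "twist": 0, "gripper": -1}
    - {"dp": [0, 0, 0.002], "twist": 0, "gripper": -1}
    - {"dp": [0, 0, 0.0], "twist": 0, "gripper": -1}

```text
t: 27.88
tool_pos: [491.1, -17.2, 86.3]
tcp_rot: [[0.992, 0.126, -0.0], [0.126, -0.992, 0.0], [-0.0, -0.0, -1.0]]
contact_force: [0.1, -0.3, -0.9]
width: 0.1
```

>>> arm_command:
  series:
    - {"dp": [0, 0, 0.002], "twist": 0, "gripper": -1}
    - {"dp": [0, 0, 0.002], "twist": 0, "gripper": -1}
    - {"dp": [0, 0, 0.0], "twist": 0, "gripper": -1}

```text
t: 28.25
tool_pos: [491.1, -17.2, 82.3]
tcp_rot: [[0.992, 0.126, -0.0], [0.126, -0.992, 0.0], [-0.0, -0.0, -1.0]]
contact_force: [-0.8, 0.3, 0.3]
width: -0.0
```

>>> arm_command:
  series:
    - {"dp": [0, 0, 0.002], "twist": 0, "gripper": -1}
    - {"dp": [0, 0, 0.002], "twist": 0, "gripper": -1}
    - {"dp": [0, 0, 0.0], "twist": 0, "gripper": -1}

```text
t: 28.62
tool_pos: [491.1, -17.2, 78.3]
tcp_rot: [[0.992, 0.126, -0.0], [0.126, -0.992, 0.0], [-0.0, -0.0, -1.0]]
contact_force: [0.1, 0.4, 0.2]
width: -0.5
```

>>> arm_command:
  series:
    - {"dp": [0, 0, 0.0015], "twist": 0, "gripper": -1}
    - {"dp": [0, 0, 0.0015], "twist": 0, "gripper": -1}
    - {"dp": [0, 0, 0.0], "twist": 0, "gripper": -1}

```text
t: 29.0
tool_pos: [491.1, -17.2, 75.4]
tcp_rot: [[0.992, 0.126, -0.0], [0.126, -0.992, 0.0], [-0.0, -0.0, -1.0]]
contact_force: [0.8, -0.6, 0.0]
width: 0.1
```

>>> arm_command:
  series:
    - {"dp": [0, 0, 0.0015], "twist": 0, "gripper": -1}
    - {"dp": [0, 0, 0.0015], "twist": 0, "gripper": -1}
    - {"dp": [0, 0, 0.0], "twist": 0, "gripper": -1}

```text
t: 29.38
tool_pos: [491.3, -17.2, 72.5]
tcp_rot: [[0.992, 0.126, 0.0], [0.126, -0.992, 0.0], [0.0, 0.0, -1.0]]
contact_force: [-1.1, -0.2, 2.2]
width: 0.1
```

>>> arm_command:
  series:
    - {"dp": [0, 0, 0.0015], "twist": 0, "gripper": -1}
    - {"dp": [0, 0, 0.0015], "twist": 0, "gripper": -1}
    - {"dp": [0, 0, 0.0], "twist": 0, "gripper": -1}

```text
t: 29.75
tool_pos: [491.3, -17.2, 69.5]
tcp_rot: [[0.992, 0.126, 0.0], [0.126, -0.992, 0.0], [0.0, 0.0, -1.0]]
contact_force: [-1.2, -0.3, 3.9]
width: 0.0
```

```bash
python3 - <<'E'
from h import *
grab('wrist','w16');rep('w16',[])
E
```

```text
tcp 29.8 [491.3 -17.2  69.5] -0.9 -98.3 yaw 7.25 F [-0.3 -0.5  3.5]
```

View pics/w16.png

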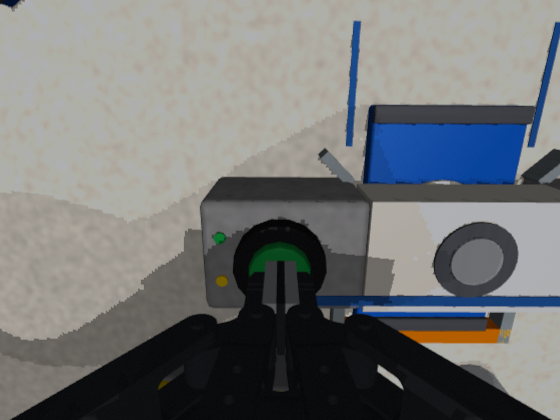

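>>> arm_command:
  series:
    - {"dp": [0, 0, 0.001], "twist": 0, "gripper": -1}
    - {"dp": [0, 0, 0.001], "twist": 0, "gripper": -1}
    - {"dp": [0, 0, 0.0], "twist": 0, "gripper": -1}

```text
t: 30.18
tool_pos: [491.4, -17.1, 67.8]
tcp_rot: [[0.992, 0.126, 0.0], [0.126, -0.992, -0.0], [0.0, 0.0, -1.0]]
contact_force: [-1.4, 0.3, 8.3]
width: 0.3
```

>>> arm_command:
  series:
    - {"dp": [0, 0, 0.001], "twist": 0, "gripper": -1}
    - {"dp": [0, 0, 0.0005], "twist": 0, "gripper": -1}
    - {"dp": [0, 0, 0.0], "twist": 0, "gripper": -1}

```text
t: 30.55
tool_pos: [491.5, -17.2, 67.4]
tcp_rot: [[0.992, 0.126, 0.001], [0.126, -0.992, -0.001], [0.001, 0.001, -1.0]]
contact_force: [-7.1, -1.0, 27.7]
width: -0.1
```

>>> arm_command:
  series:
    - {"dp": [0, 0, 0.001], "twist": 0, "gripper": -1}
    - {"dp": [0, 0, 0.0], "twist": 0, "gripper": -1}

```text
t: 30.8
tool_pos: [491.6, -17.1, 67.2]
tcp_rot: [[0.992, 0.126, 0.002], [0.126, -0.992, -0.002], [0.002, 0.002, -1.0]]
contact_force: [-10.1, -1.7, 40.4]
width: 0.4
```

>>> arm_command:
  series:
    - {"dp": [0, 0, -0.01], "twist": 0, "gripper": -1}
    - {"dp": [0, 0, -0.04], "twist": 0, "gripper": -1}
    - {"dp": [0, 0, -0.05], "twist": 0, "gripper": -1}
    - {"dp": [0, 0, -0.05], "twist": 0, "gripper": -1}
    - {"dp": [0, 0, 0], "twist": 0, "gripper": -1}
    - {"dp": [-0.01, -0.05, 0], "twist": 0, "gripper": -1}
    - {"dp": [-0.01, -0.05, 0], "twist": 0, "gripper": -1}
    - {"dp": [0, 0, 0], "twist": 0, "gripper": -1}
    - {"dp": [0, 0, 0], "twist": 0, "gripper": -1}

```text
t: 31.92
tool_pos: [458.5, 79.0, 214.3]
tcp_rot: [[0.992, 0.127, -0.001], [0.127, -0.992, -0.001], [-0.001, 0.0, -1.0]]
contact_force: [-0.1, -0.4, -0.1]
width: -0.2
```

```bash
python3 - <<'E'
from h import *
im,m=grab('wrist','w17');rep('w17',[]);im,m=grab('top','top17'); a,_=grab('scene','s17')
cv2.imwrite('pics/top17c.png',cv2.cvtColor(cv2.resize(im[140:270,160:340],None,fx=4.4,fy=4.4,interpolation=cv2.INTER_CUBIC),cv2.COLOR_RGB2BGR))
E
```

```text
tcp 31.975 [458.7  78.5 214.3] -99.9 -119.0 yaw 7.21 F [ 0.5 -0.2 -0.5]
```

View pics/w17.png

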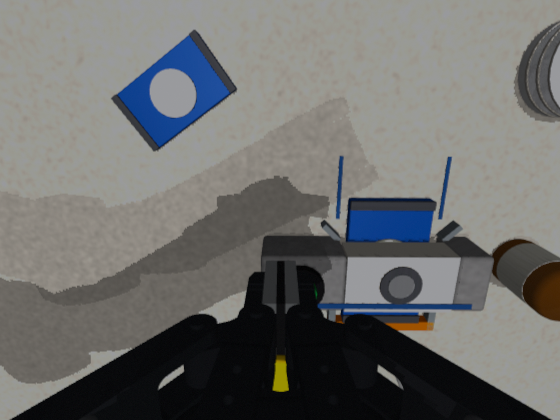

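View pics/s17.png

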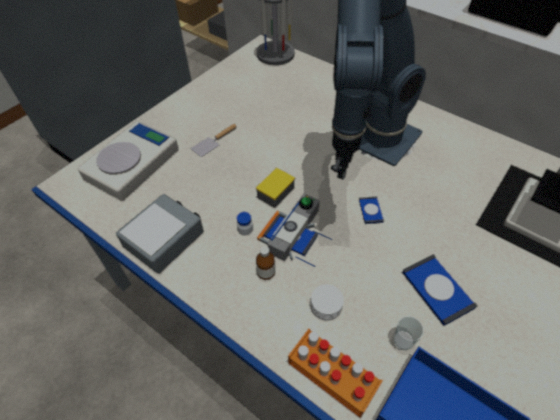

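View pics/top17c.png

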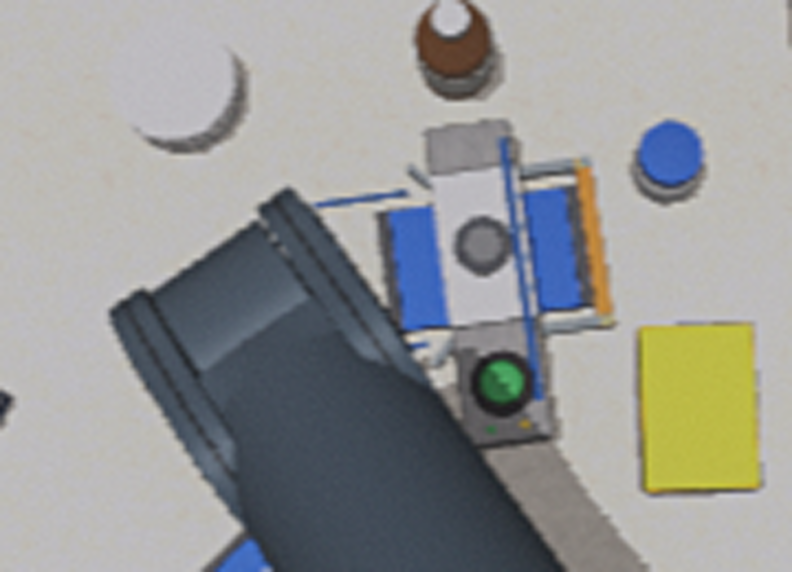

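```bash
python3 - <<'E'
from h import *
print(ctrl.hand_in())
E
```

```text
the job is handed in; nothing more can be done
None
```

The job is done and handed in at about 32 s of the 61 s allowed. The middle-sized carrier is home against the orange stop, and the green button has been pressed and released.

**What I did:** I pushed the carrier sideways about 33 mm with the fingertips to line it up with the lane. I then pushed its rear end in through the funnel and under the bridge until it met the stop. The force rose to about 9 N there with no further movement. I then pressed the button about 6 to 7 mm with the shut fingertips, until it bottomed, released it and moved clear.

**Last checks:**
- **Carrier:** Its rear end measured 75.2 mm behind the reader's origin (75 expected), and the front lip lay flush along the stop. The final pictures, taken after the button press, still show it there.
- **Button:** It stands up again in the final top picture.
- **Bystanders:** They look unmoved by eye in the pictures. I did not measure each one again.
- **Robot:** It is clear of everything, with the contact force at zero within noise.

**What went wrong or disagreed:**
- **Fingertip length:** The tips stand well short of the stated 22 mm ahead of the TCP. They turned out about 6 mm behind it even when shut. My first sideways push therefore passed just over the carrier without touching or moving it, and I repeated it lower.
- **Button force:** The press peaked at about 40 N vertical, about 42 N in all, more than needed. It was on the fingertips only and well below the 120 N wrist limit, but it is about the 40 N limit set for the arm and gripper body.

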